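# Swap two component trays at the kit-building bench and stack the board tray

### The job

The six-compartment tray and the two-compartment tray stand at each other's places: swap them, parking one of them on the empty mat on the way, so that each ends centred and square on the mat where the other began, with the third mat empty again. Then stack the undivided tray with the circuit board on top of the six-compartment tray, its corner pins fully down in the sockets. Keep the trays level, set them down without dropping them, and leave the solder spool, mug and meter where they are.

Things in the scene. Friction and masses are not known exactly. Their poses are not given: they have to be found in the camera images.
- tray_six_mid (a point): Light grey tray with six compartments, 62 (x) by 100 (y) by 42 mm high; starts on mat_p. Walls 3 mm. It stands on four 7 mm long round-nosed pins, 7 mm thick, under its corners (22 mm from centre in x, 41 in y); over each pin is a 12 mm square socket, open at the rim. The point is its centre, 21 mm over the pin tips. Half a turn makes no difference. Grasp high, across the 62 mm.
- tray_two_mid (a point): Light grey tray with two long compartments (a single lengthwise wall inside), starting on mat_q. Outside, pins, sockets and point as for the six-compartment tray: 62 (x) by 100 (y) by 42 mm, point at its centre, 21 mm above the pin tips. About 140 g, as each tray.
- tray_open_mid (a point): Undivided light grey tray with a small circuit board on its floor, starting on the bare bench. Outside, pins, sockets and point as for the six-compartment tray. Stacked, its flat underside (7 mm above the pin tips) rests on the rim below and its point is 35 mm above that tray's point. Grasp its upper half, so the fingers stay clear of the tray below.
- mat_p: The mat on which the six-compartment tray starts. Thin black rubber mat, 84 mm (x) by 120 mm (y), 3 mm thick, fixed to the bench. Origin at the centre of its underside, on the bench top.
- mat_q: The mat on which the two-compartment tray starts. Thin black rubber mat, 84 mm (x) by 120 mm (y), 3 mm thick, fixed to the bench. Origin at the centre of its underside, on the bench top.
- mat_free: The empty mat, to park a tray on. Thin black rubber mat, 84 mm (x) by 120 mm (y), 3 mm thick, fixed to the bench. Origin at the centre of its underside, on the bench top.
- spool: Steel-coloured solder spool standing upright, 52 mm in diameter, 50 mm high; loose, to be left alone. Origin at the centre of its underside.
- mug: White mug, 76 mm in diameter, 90 mm high, handle on its y side; loose, to be left alone. Origin at the centre of its underside.
- meter: Black hand-held meter lying flat, 70 by 120 (y) by 28 mm; loose, to be left alone. Origin at the centre of its underside.
Mind the look-alikes: they are no part of the job. What is shaped like the part that bears tray_open_mid but blue is not meant. Leave any orange or red look-alike of the mat_p alone.

How it is judged:
By the outcome, as a careful person would: the job done as asked, in the order asked, and still so for the second after the job is handed in, with the robot touching nothing.
It also fails if it takes over 120 s, if anything falls off the work surface, if the arm or the gripper's body presses on something with over 40 N, if the wrist force passes 120 N, or if a joint passes its speed limit or range.

### The arm

A 7-joint arm with a two-finger parallel gripper is mounted at the origin on the work surface. World frame = base frame: x ahead of the robot, y to its left, z up, the work surface at z = 0. Lengths are in m, angles in rad, forces in N, time in s.
With the tool pointing down it reaches from about 0.4 to 0.875 m from the base axis. Payload 4.4 kg.
Tool frame: the origin (TCP) lies between the finger pads; the fingertips stand 17 mm ahead of it and the grasp point (between the pads) lies 2 mm behind it; x points along the fingers, y is the direction in which the jaws open and shut, and the axes are right-handed (so a half turn about x gives the same grasp; the last joint's range is limited). The gripper opens to 85 mm and grips with 20 to 120 N. Pads are 22 mm wide; open, the fingers measure 114 mm over their backs; the gripper's body (76 mm by 85 mm) begins 54 mm behind the grasp point. The pads swing forward as they close: fully open they stand 13 mm farther back than shut.
Start: joints at [1.053, 0.628, 0.038, 1.517, -0.027, 0.996, -0.02], TCP at [0.284, -0.585, 0.248] pointing down, gripper open.
Joint ranges: [-3.06, 3.06], [-0.37, 2.12], [-1.25, 1.32], [0.18, 2.47], [-1.1, 4.24], [0.23, 1.98], [-2.94, 2.94]. Speed limits (rad/s): [2.57, 2.57, 3.14, 3.14, 3.14, 3.14, 3.14].

### API

Orientations are given as a 3x3 rotation matrix whose columns are the frame's x, y, z axes.
In Python, from rig import * gives the robot as it stands. The module is installed in compiled form; this text tells all that it offers.
- The arm moves only by the tool step_arm, never from a script. Its argument "series" is a list of rows, each an object with "slide": the shift along the tool's x, y, z in mm, a list of three; "angular": the turn, a rotation vector about the tool's x, y, z in degrees, a list of three; "fingers": the closure, from -1 (fully open) to 1 (shut). A call has 1 to 20 rows; each row shifts and turns the commanded pose from where the row before left it, along the tool's axes as they then stand; what a row does not reach is not made up. A row lasts 1/12 s, in which the tool goes at most 41.7 mm and 7.16 degrees, less where a joint would pass 70% of its speed; a pose out of reach is approached as far as the arm can. A call with a gripper value outside its range is refused whole. The fingers move at their own pace and stop on an object; "squeeze" is the grip in N (left out, the last holds). Time passes only in rows, so rows that do not move let the fingers close. It gives the time, the measured TCP pose, the force and the opening at its end, in the units of the state.
- state(): the state, without advancing time (a new reading comes with each control period).
- snapshot(name): name is "side" or "top"; returns a dict with "img" (480x640x3 uint8, red, green, blue), "range_z" (480x640 float32, m along the optical axis (not along the pixel's ray), 0 where there is no reading), "camera_matrix" (3x3 intrinsics, pixels), "R" (3x3) and "t" (3): a world point X has camera coordinates R X + t. Camera axes: x right, y down, z forward; pixel columns grow to the right and rows downward; lengths in m; the calibration is good to about 2 mm. A picture is of the moment at which its call begins.
- hand_in(): hands the job in, once; it reports no verdict.
Trained networks look in the newest picture that a camera, given by its name, has taken for a name from the list of things; names that differ only in an ending like _2 or _b are one class to them, and where a whole thing is asked for, a point or a joint stands for the part that bears it (a point fixed in the world has none). Each returns a list of dicts, best first, with "confidence" (0 to 1); they miss things now and then, are a little off and sometimes report something else, mostly with a low value. They report only what shows in the picture. A call takes as long as a camera call. They do not tell look-alikes from the thing itself.
- spot_in(target, camera): "rect" ([centre column, centre row, width, height] in pixels, round what is visible of it).
- tip_of(target, camera): "point" ([column, row] in pixels: a listed point, or the origin of a listed thing).
The state is a dict: "t": time; "joint_pos": joint angles; "joint_vel": joint speeds; "tau": joint torques, N m; "tool_pos": TCP position; "eef_rot": TCP orientation; "wrist_force": force on the tool from outside, world axes, zero at the start; "moment": the same for the moment, N m; "opening": opening from 0.0 (shut) to 1.0 (fully open).
Only numpy, scipy, OpenCV 4.12 (cv2) and the standard library are available. Lean on these libraries where they do the work, as an engineer would, in place of code of your own. Each camera call takes 0.05 s, during which the arm holds its last target.

## Working session

There is one attempt and no reset: what is moved stays moved. The work goes in short steps, Python scripts to look and compute and a tool call to move; the robot and the scene stay as the last step left them, time stands still between calls to the robot, and variables do not carry over. Pictures are saved under pics/ and viewed, and the job is handed in when it is done.

Besides the shell and the picture viewer there is one more tool, called after "Emit:" as name([rows], argument=value, ...), one row to a line, values as JSON. step_arm: Moves the arm, as the interface text tells. Its arguments: {"type":"object","properties":{"series":{"type":"array"},"squeeze":{"type":"number"}},"required":["series"]}

```bash
mkdir -p pics
python3 - <<'E'
from rig import *
import cv2, numpy as np
for n in ("top","side"):
    s=snapshot(n); cv2.imwrite(f"pics/{n}0.png",s["img"][:,:,::-1]); print(n,s["camera_matrix"],s["R"],s["t"])
    for k in ("tray_six_mid","tray_two_mid","tray_open_mid","mat_p","mat_q","mat_free","spool","mug","meter"):
        print(k,[(np.round(d["point"]),round(d["confidence"],2)) for d in tip_of(k,n)])
st=state();print(st["t"],st["tool_pos"],st["eef_rot"],st["opening"])
E
```

```text
top [[465.90850488   0.         316.74277907]
 [  0.         465.90850488 238.62966305]
 [  0.           0.           1.        ]] [[-0.01420873 -0.99985029 -0.00987471]
 [-0.98086382  0.01585538 -0.19404838]
 [ 0.1941759   0.00692856 -0.98094226]] [0.06539816 0.48970678 0.96407732]
tray_six_mid [(array([401., 256.]), 0.62)]
tray_two_mid [(array([280., 240.]), 0.8)]
tray_open_mid [(array([153., 206.]), 0.94), (array([216., 198.]), 0.77)]
mat_p [(array([445., 342.]), 0.95), (array([393., 256.]), 0.85), (array([288., 246.]), 0.74), (array([307., 312.]), 0.58)]
mat_q [(array([445., 342.]), 0.95), (array([393., 256.]), 0.85), (array([288., 246.]), 0.74), (array([307., 312.]), 0.58)]
mat_free [(array([463., 184.]), 0.97), (array([198., 283.]), 0.57)]
spool [(array([332., 163.]), 0.94), (array([499., 285.]), 0.45), (array([460., 181.]), 0.44)]
mug [(array([200., 284.]), 0.79)]
meter [(array([502., 285.]), 0.89)]
side [[618.11559425   0.         326.08171853]
 [  0.         618.11559425 242.23316275]
 [  0.           0.           1.        ]] [[-0.99354457 -0.11231102 -0.01598206]
 [-0.0743
[... 312 characters left out ...]
), 0.59), (array([342., 206.]), 0.41)]
mat_p [(array([423., 180.]), 0.96), (array([392., 268.]), 0.88), (array([344., 208.]), 0.75), (array([320., 283.]), 0.7)]
mat_q [(array([423., 180.]), 0.96), (array([392., 268.]), 0.88), (array([344., 208.]), 0.75), (array([320., 283.]), 0.7)]
mat_free [(array([288., 156.]), 0.73), (array([352., 363.]), 0.69)]
spool [(array([247., 241.]), 0.82), (array([354., 359.]), 0.34)]
mug [(array([353., 364.]), 0.62)]
meter [(array([379., 151.]), 0.85)]
1.0 [ 0.28378767 -0.58478123  0.24829575] [[ 3.91493070e-06  4.36525426e-01 -8.99691921e-01]
 [ 2.22985500e-05 -8.99691921e-01 -4.36525425e-01]
 [-1.00000000e+00 -1.83528585e-05 -1.32561156e-05]] 0.9966307256006218
```

View pics/top0.png

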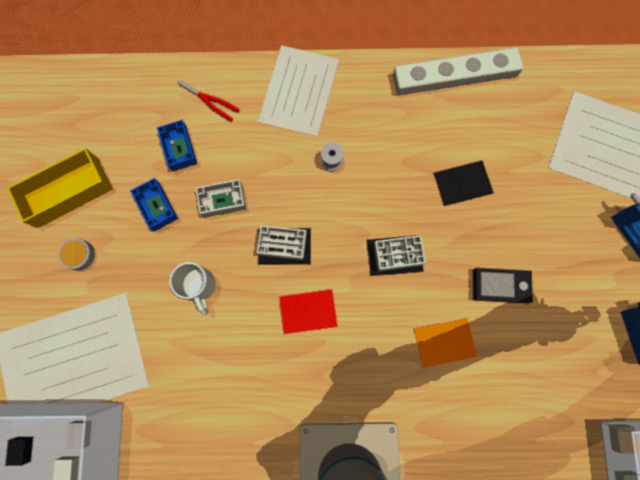

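View pics/side0.png

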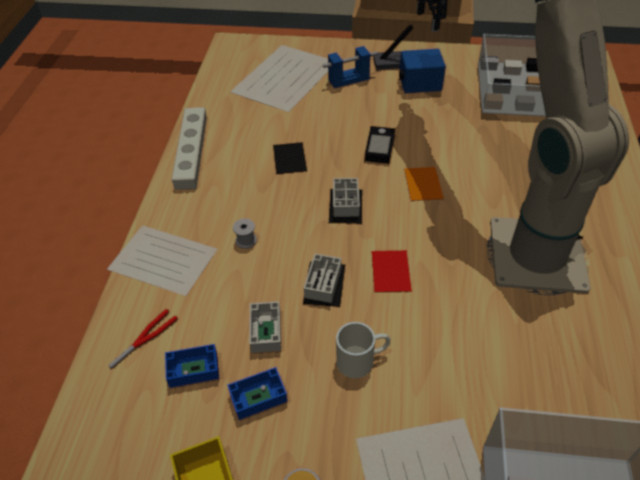

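```bash
cat > h.py <<'E'
from rig import *
import cv2, numpy as np
from scipy.optimize import least_squares, minimize
def snap(n):
    s=snapshot(n); 
    z=s["range_z"]; v,u=np.mgrid[0:480,0:640]; K=s["camera_matrix"]
    P=np.stack([(u-K[0,2])/K[0,0]*z,(v-K[1,2])/K[1,1]*z,z],-1)
    s["W"]=(P-s["t"])@s["R"]; s["W"][z==0]=np.nan
    return s
def proj(s,X):
    c=np.atleast_2d(X)@s["R"].T+s["t"]; p=c@s["camera_matrix"].T; return p[:,:2]/p[:,2:]
def ray(s,px,z):
    K=s["camera_matrix"]; d=s["R"].T@np.linalg.solve(K,[px[0],px[1],1]); o=-s["R"].T@s["t"]
    return o+d*(z-o[2])/d[2]
def rect(z,cx,cy,a,L,W):
    # L along dir a , W across
    c,s_=np.cos(a),np.sin(a)
    return np.array([[cx+x*c-y*s_,cy+x*s_+y*c,z] for x,y in ((L/2,W/2),(L/2,-W/2),(-L/2,-W/2),(-L/2,W/2))])
def sil(s,verts):
    m=np.zeros((480*4,640*4),np.uint8); p=proj(s,verts)
    h=cv2.convexHull(((p+0.5)*4-0.5).astype(np.float32)); cv2.fillConvexPoly(m,np.round(h*16).astype(np.int32),255,shift=4)
    return cv2.resize(m,(640,480),interpolation=cv2.INTER_AREA)/255.
def fit(s,mask,x0,L,W,zs,valid=None):
    # soft silhouette match against boolean/float mask
    def f(p):
        v=np.vstack([rect(z,p[0],p[1],p[2],L,W) for z in zs]); d=np.abs(sil(s,v)-mask)
        return (d if valid is None else d[valid]).sum()
    best=None
    for da in (0,0.1,-0.1):
        r=minimize(f,np.array(x0)+[0,0,da],method="Nelder-Mead",options=dict(initial_simplex=np.array(x0)+[0,0,da]+np.array([[0,0,0],[.006,0,0],[0,.006,0],[0,0,.08]]),xatol=1e-4,fatol=.05,maxiter=200))
        if best is None or r.fun<best.fun: best=r
    return best.x,best.fun
E
python3 - <<'E'
from h import *
for n in("top","side"):
    s=snap(n); W=s["W"]
    np.savez(f"{n}0.npz",**{k:s[k] for k in s})
    bare=W[...,2]; print(n,"bench z",np.nanmedian(bare[200:330,100:500]),np.nanstd(bare[225:235,330:360]))
    px={"top":dict(six=(399,253),two=(284,242),open=(220,198),free=(463,183),mug=(190,282),spool=(332,156),meter=(502,286)),
        "side":dict(six=(345,198),two=(322,279),open=(265,327),free=(290,158),mug=(354,350),spool=(244,233),meter=(379,145))}[n]
    for k,p in px.items():
        print(k,np.round(ray(s,p,0.003 if k=="free" else .04),3),np.round(np.nanmax(W[p[1]-8:p[1]+9,p[0]-8:p[0]+9,2]),3), s["img"][p[1],p[0]])
    c=[cv2.resize(s["img"][p[1]-40:p[1]+40,p[0]-50:p[0]+50],(400,320),interpolation=cv2.INTER_CUBIC) for p in (px["six"],px["two"],px["open"],px["free"])]
    cv2.imwrite(f"pics/{n}crop.png",np.vstack([np.hstack(c[:2]),np.hstack(c[2:])])[:600,:,::-1])
E
```

```text
top bench z 0.0008008974693526876 0.0018878274859702008
six [ 0.458 -0.12   0.04 ] 0.041 [140 140 125]
two [0.486 0.13  0.04 ] 0.041 [182 180 159]
open [0.588 0.273 0.04 ] 0.023 [41 71 49]
free [ 0.626 -0.283  0.003] 0.008 [29 28 25]
mug [0.401 0.333 0.04 ] 0.032 [201 206 196]
spool [0.683 0.021 0.04 ] 0.056 [132 125 120]
meter [ 0.383 -0.337  0.04 ] 0.034 [147 140 128]
side bench z 0.00020038107913011697 0.002169322640774995
six [ 0.46  -0.102  0.04 ] 0.048 [116 113 102]
two [0.487 0.153 0.04 ] 0.047 [102  99  89]
open [0.589 0.288 0.04 ] 0.041 [30 49 36]
free [ 0.625 -0.277  0.003] 0.011 [20 20 19]
mug [0.402 0.324 0.04 ] 0.094 [104 101  88]
spool [0.684 0.036 0.04 ] 0.056 [115 111 108]
meter [ 0.388 -0.309  0.04 ] 0.036 [108 105  96]
```

View pics/topcrop.png

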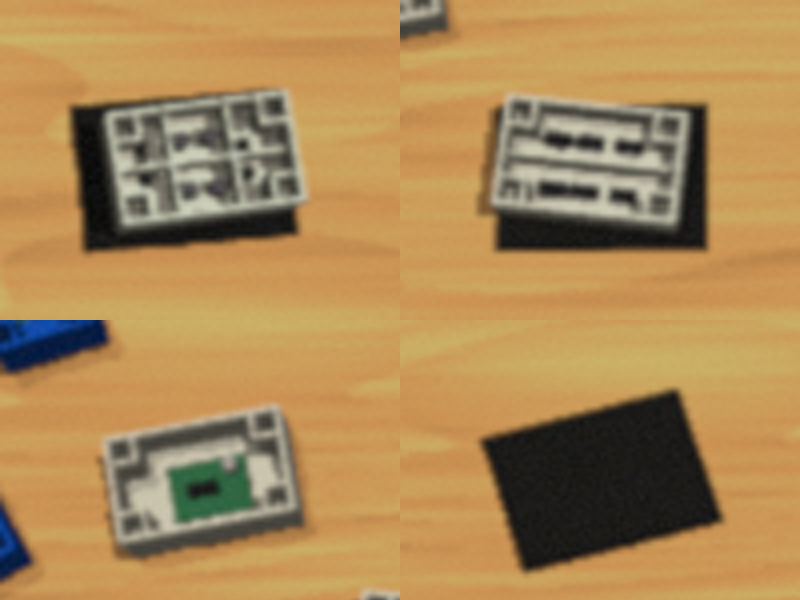

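View pics/sidecrop.png

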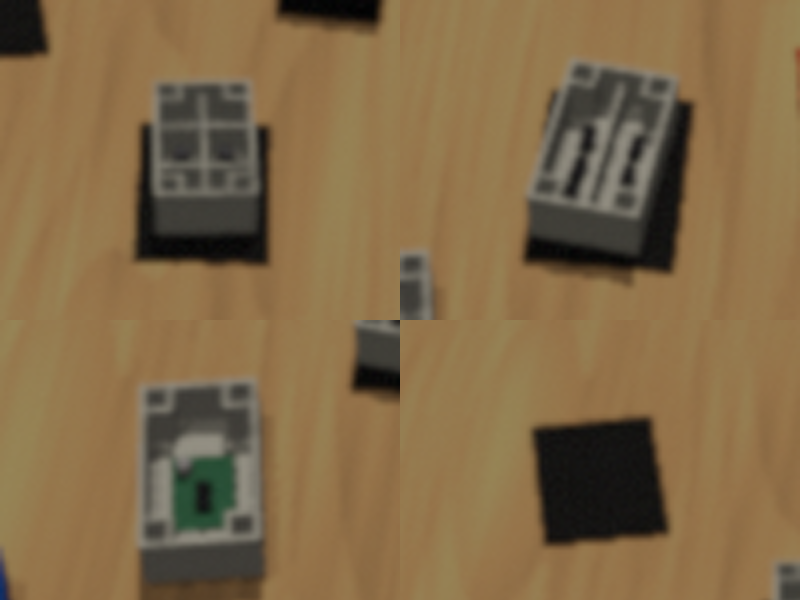

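```bash
cat >> h.py <<'E'
def softmasks(s,black=30,grey=75):
    im=s["img"].astype(float); mx=im.max(-1); sat=(mx-im.min(-1))/np.maximum(mx,1)
    return mx,sat
def traymask(s,c,r=38,thr=48):
    mx,sat=softmasks(s)
    m=((sat<.36)&(mx>thr)).astype(np.uint8)
    n,l,st,ce=cv2.connectedComponentsWithStats(m,connectivity=4)
    cx,cy=int(c[0]),int(c[1]); w=l[cy-12:cy+13,cx-12:cx+13]; k=np.bincount(w[w>0]).argmax()
    comp=(l==k).astype(np.uint8)
    cs,_=cv2.findContours(comp,cv2.RETR_EXTERNAL,cv2.CHAIN_APPROX_NONE)
    h=cv2.convexHull(np.vstack(cs)); o=np.zeros_like(comp); cv2.fillConvexPoly(o,h,1); return o.astype(float)
def fit_tray(s,c,base,a0):
    m=traymask(s,c); w=ray(s,c,base+.03)
    p,f=fit(s,m,[w[0],w[1],a0],.100,.062,(base+.007,base+.042)); return p,f,m
def fit_mat(s,c0,a0,traysil=None):
    mx,sat=softmasks(s); m=np.clip((.52-sat)/.2,0,1); m=np.maximum(m,0)
    v,u=np.mgrid[0:480,0:640]; px=proj(s,[[c0[0],c0[1],.0]])[0]
    valid=(abs(u-px[0])<45)&(abs(v-px[1])<45)
    if traysil is not None: valid&=~(cv2.dilate((traysil>0).astype(np.uint8),np.ones((5,5)))>0)
    return fit(s,m,[c0[0],c0[1],a0],.120,.084,(0,.003),valid)
E
python3 - <<'E'
from h import *
px={"top":dict(six=(399,253),two=(284,242),open=(220,198)),"side":dict(six=(345,198),two=(322,279),open=(265,327))}
g=lambda p:(np.round(p[:2]*1000,1),round(np.degrees(p[2]),2))
for n in("top","side"):
    s=dict(np.load(n+"0.npz")); ov=s["img"].copy()
    for k,b,a in(("six",.003,1.5),("two",.003,1.6),("open",0,1.5)):
        p,f,m=fit_tray(s,px[n][k],b,a); print(n,k,*g(p),round(f,1),m.sum())
        ts=sil(s,np.vstack([rect(z,*p,.1,.062) for z in(b+.007,b+.042)]))
        for z in (b+.007,b+.042): cv2.polylines(ov,[np.round(proj(s,rect(z,*p,.1,.062))*16).astype(int)],True,(255,0,255),1,shift=4)
        if k!="open":
            q,f=fit_mat(s,p[:2],a,ts); print(n,"mat",k,*g(q),round(f,1))
            cv2.polylines(ov,[np.round(proj(s,rect(.003,*q,.12,.084))*16).astype(int)],True,(0,255,255),1,shift=4)
    q,f=fit_mat(s,(.626,-.28),1.7); print(n,"free",*g(q),round(f,1))
    c=[cv2.resize(ov[p[1]-37:p[1]+38,p[0]-50:p[0]+50],(400,300),interpolation=cv2.INTER_NEAREST) for p in px[n].values()]
    cv2.imwrite(f"pics/{n}fit.png",np.vstack([np.hstack(c[:2]),np.hstack([c[2],c[2]])])[:,:,::-1])
E
```

```text
top six [ 460.6 -122.3] 96.41 93.4 1561.0
top mat six [ 461.9 -119.5] 94.07 68.1
top two [488.  135.4] 83.56 95.2 1524.0
top mat two [486.8 135.2] 89.37 108.6
top open [593.3 275.2] 100.2 45.0 1480.0
top free [ 627.  -282.5] 106.32 245.6
side six [ 459.8 -121. ] 97.92 83.4 1037.0
side mat six [ 459.8 -119.9] 91.92 1041.0
side two [488.6 136.8] 82.55 59.3 1435.0
side mat two [488.  130.3] 89.74 1174.1
side open [593.2 276.1] 99.82 58.9 1599.0
side free [ 632.5 -285.2] 104.06 1272.6
```

View pics/topfit.png

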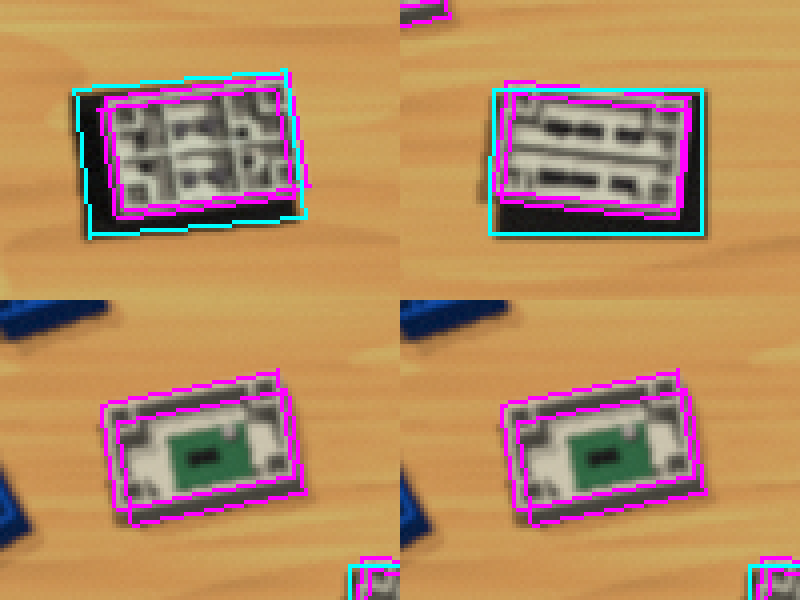

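View pics/sidefit.png

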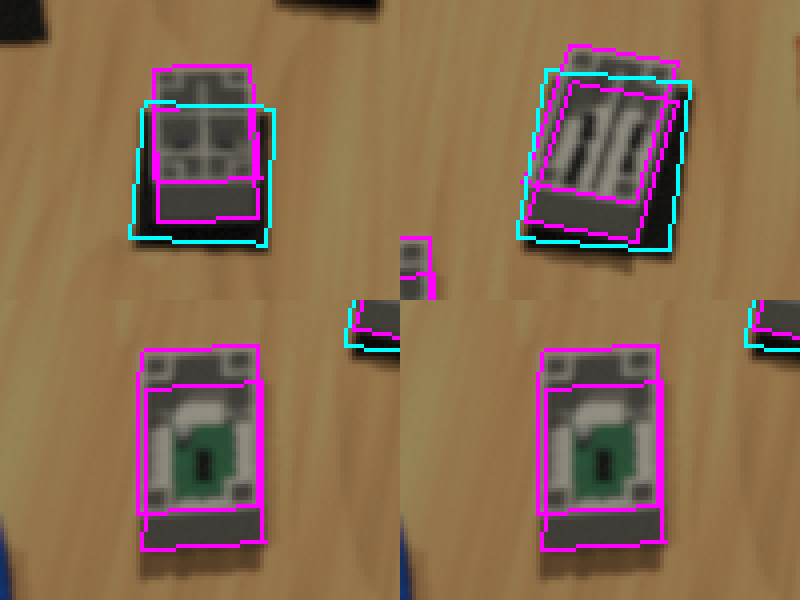

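```bash
cat >> h.py <<'E'
def fit_mat(s,c0,a0,traysil=None,window=45):
    mx,sat=softmasks(s); px=proj(s,[[c0[0],c0[1],.0]])[0]
    v,u=np.mgrid[0:480,0:640]
    valid=(abs(u-px[0])<window)&(abs(v-px[1])<window)
    wood=np.median(mx[valid]); lo,hi=32,.85*wood if wood>60 else 100
    # wood-coloured brightness may be shadowed; midpoint soft ramp
    m=np.clip((hi-mx)/(hi-lo),0,1)
    m=np.where((sat>.5)&(mx>45),0,m)
    if traysil is not None: valid&=~(cv2.dilate((traysil>0).astype(np.uint8),np.ones((5,5)))>0)
    return fit(s,m,[c0[0],c0[1],a0],.120,.084,(.0,.003),valid)
E
python3 - <<'E'
from h import *
T=dict(six=(.4602,-.1217,1.695),two=(.4883,.136,1.45),free=None)
g=lambda p:(np.round(p[:2]*1000,1),round(np.degrees(p[2]),2))
for n in("top","side"):
    s=dict(np.load(n+"0.npz")); ov=s["img"].copy();C=[]
    for k,c0,a in(("six",(.461,-.12),1.62),("two",(.487,.134),1.56),("free",(.626,-.28),1.85)):
        ts=None
        if T[k]: ts=sil(s,np.vstack([rect(z,*T[k],.1,.062) for z in(.006,.045)]))
        w=35 if k!="free" else 45
        q,f=fit_mat(s,c0,a,ts,w); print(n,k,*g(q),round(f,1))
        cv2.polylines(ov,[np.round(proj(s,rect(.003,*q,.12,.084))*16).astype(int)],True,(0,255,255),1,shift=4)
        p=proj(s,[[*c0,0]])[0].astype(int)
        C.append(cv2.resize(ov[p[1]-37:p[1]+38,p[0]-50:p[0]+50],(400,300),interpolation=cv2.INTER_NEAREST))
    cv2.imwrite(f"pics/{n}fit2.png",np.vstack([np.hstack(C[:2]),np.hstack([C[2],C[2]])])[:,:,::-1])
E
```

```text
top six [ 461.5 -118.8] 94.21 44.5
top two [486.3 135.2] 89.12 21.5
top free [ 627.1 -283.6] 104.38 186.6
side six [ 459.8 -118. ] 94.38 71.3
side two [487.1 132.4] 90.03 25.4
side free [ 628.6 -283.9] 104.91 161.2
```

View pics/topfit2.png

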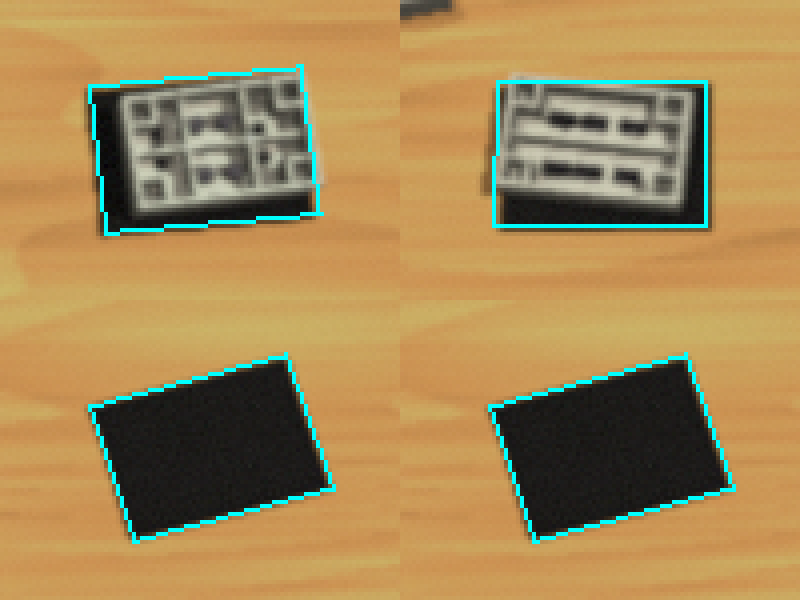

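View pics/sidefit2.png

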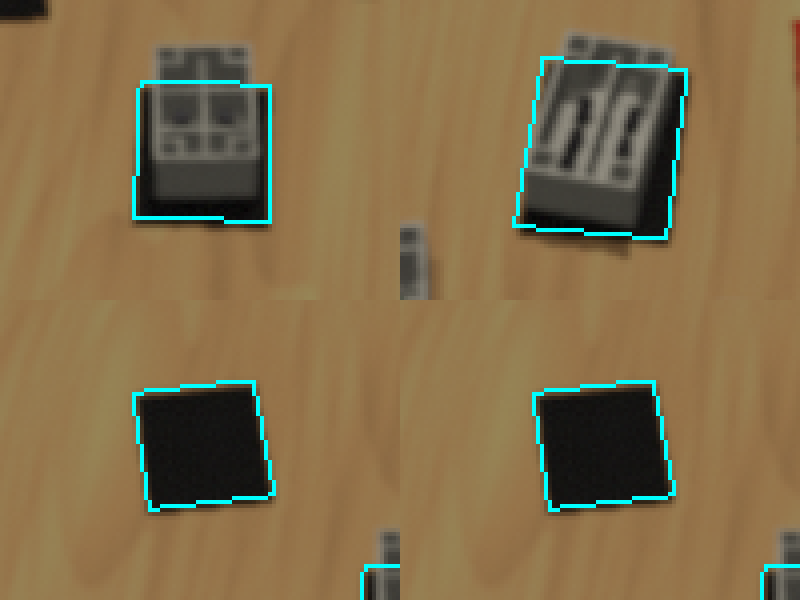

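The candidates, in top-view pixels:
- **Grey trays:** the six-compartment tray is at (399,253), the two-compartment at (284,242) and the undivided one with the board at (220,198). The blue look-alikes at (177,146) and (155,205) are out.
- **Mats:** the black ones are under six and under two, and the free one is at (463,183). Red (308,312) and orange (445,342) are out.

The crops confirm these. I'll pick up the six-compartment tray first and park it.

```bash
cat > g.py <<'E'
from rig import *
import numpy as np
def go(x,y,z,jaw,st=None,p=None,R=None):
    if st is None and p is None: st=state()
    if st is not None: p,R=np.array(st["tool_pos"]),np.array(st["eef_rot"])
    cur=np.degrees(np.arctan2(R[1,1],R[0,1])); d=(jaw-cur+90)%180-90
    j=np.radians(cur+d); Y=np.array([np.cos(j),np.sin(j)]); Z=np.array([np.sin(j),-np.cos(j)])  # z = x cross y, x=-zw
    e=np.array([x,y])-p[:2]
    print("turn about tool x %.2f deg; then slide x %.1f  y %.1f  z %.1f ; tilt %s"%(-d,(p[2]-z)*1000,e@Y*1000,e@Z*1000,np.round(R[:,0],4)))
E
python3 -c "
from g import *
print(state()['tool_pos'])
go(.460,-.1217,.150,7.1)"
```

```text
[ 0.28381685 -0.58475785  0.24831263]
turn about tool x -71.21 deg; then slide x 98.3  y 232.1  z -437.7 ; tilt [ 0.  0. -1.]
```

Emit:
step_arm([
  {"slide": [0,0,0],"angular": [-5.9,0,0],"fingers": -1},
  {"slide": [8,0,0],"angular": [-5.9,0,0],"fingers": -1},
  {"slide": [8,0,0],"angular": [-5.9,0,0],"fingers": -1},
  {"slide": [8,0,0],"angular": [-5.9,0,0],"fingers": -1},
  {"slide": [8,0,0],"angular": [-5.9,0,0],"fingers": -1},
  {"slide": [8,0,0],"angular": [-5.9,0,0],"fingers": -1},
  {"slide": [8,0,0],"angular": [-5.9,0,0],"fingers": -1},
  {"slide": [8,0,0],"angular": [-5.9,0,0],"fingers": -1},
  {"slide": [8,0,0],"angular": [-5.9,0,0],"fingers": -1},
  {"slide": [8,0,0],"angular": [-5.9,0,0],"fingers": -1},
  {"slide": [8,0,0],"angular": [-5.9,0,0],"fingers": -1},
  {"slide": [8,0,0],"angular": [-6,0,0],"fingers": -1},
  {"slide": [0,0,0],"angular": [0,0,0],"fingers": -1},
], squeeze=35)

```text
t: 2.18
tool_pos: [0.283, -0.584, 0.1586]
eef_rot: [[-0.001, 0.993, 0.12], [0.003, 0.12, -0.993], [-1.0, -0.001, -0.003]]
wrist_force: [-0.7, 0.5, -0.5]
opening: 0.997
```

Emit:
step_arm([
  {"slide": [0,7,-14],"angular": [0,0,0],"fingers": -1},
  {"slide": [0,14,-27],"angular": [0,0,0],"fingers": -1},
  {"slide": [0,14,-27],"angular": [0,0,0],"fingers": -1},
  {"slide": [0,14,-27],"angular": [0,0,0],"fingers": -1},
  {"slide": [0,14,-27],"angular": [0,0,0],"fingers": -1},
  {"slide": [0,14,-27],"angular": [0,0,0],"fingers": -1},
  {"slide": [0,14,-27],"angular": [0,0,0],"fingers": -1},
  {"slide": [0,14,-27],"angular": [0,0,0],"fingers": -1},
  {"slide": [0,14,-27],"angular": [0,0,0],"fingers": -1},
  {"slide": [0,14,-27],"angular": [0,0,0],"fingers": -1},
  {"slide": [0,14,-27],"angular": [0,0,0],"fingers": -1},
  {"slide": [0,14,-27],"angular": [0,0,0],"fingers": -1},
  {"slide": [0,14,-27],"angular": [0,0,0],"fingers": -1},
  {"slide": [0,14,-27],"angular": [0,0,0],"fingers": -1},
  {"slide": [0,14,-27],"angular": [0,0,0],"fingers": -1},
  {"slide": [0,14,-27],"angular": [0,0,0],"fingers": -1},
  {"slide": [0,14,-18],"angular": [0,0,0],"fingers": -1},
  {"slide": [0,0,0],"angular": [0,0,0],"fingers": -1},
  {"slide": [0,0,0],"angular": [0,0,0],"fingers": -1},
])

```text
t: 3.77
tool_pos: [0.4626, -0.1224, 0.1609]
eef_rot: [[0.001, 0.993, 0.119], [-0.0, 0.119, -0.993], [-1.0, 0.001, 0.0]]
wrist_force: [-0.1, -0.7, 0.3]
opening: 0.996
```

```bash
python3 -c "
from g import *
print(state()['tool_pos'],state()['t'])
go(.460,-.1217,.031,7.1)"
```

```text
[ 0.46264314 -0.12237151  0.16088528] 3.7667
turn about tool x -0.27 deg; then slide x 129.9  y -2.5  z -1.0 ; tilt [ 1.5e-03 -1.0e-04 -1.0e+00]
```

Emit:
step_arm([
  {"slide": [10,-2.5,-1],"angular": [0,0,0],"fingers": -1},
  {"slide": [20,0,0],"angular": [0,0,0],"fingers": -1},
  {"slide": [20,0,0],"angular": [0,0,0],"fingers": -1},
  {"slide": [20,0,0],"angular": [0,0,0],"fingers": -1},
  {"slide": [10,0,0],"angular": [0,0,0],"fingers": -1},
  {"slide": [0,0,0],"angular": [0,0,0],"fingers": -1},
  {"slide": [0,0,0],"angular": [0,0,0],"fingers": -1},
])

```text
t: 4.35
tool_pos: [0.4586, -0.1237, 0.0804]
eef_rot: [[-0.001, 0.993, 0.116], [-0.0, 0.116, -0.993], [-1.0, -0.001, 0.0]]
wrist_force: [1.1, -0.3, 0.4]
opening: 0.997
```

```bash
python3 -c "
from g import *
from h import *
print(state()['tool_pos'],state()['t'],state()['wrist_force'])
go(.460,-.1217,.031,7.1)
for n in('top','side'):
    s=snap(n); p=proj(s,[[.46,-.12,.05]])[0].astype(int); cv2.imwrite('pics/a_%s.png'%n,cv2.resize(s['img'][p[1]-60:p[1]+60,p[0]-80:p[0]+80],(640,480),interpolation=cv2.INTER_CUBIC)[:,:,::-1])
"
```

```text
[ 0.45861331 -0.12366326  0.0803537 ] 4.35 [ 1.11825527 -0.27280953  0.37640011]
turn about tool x -0.43 deg; then slide x 49.4  y 1.6  z -1.8 ; tilt [-9.e-04 -4.e-04 -1.e+00]
```

View pics/a_side.png

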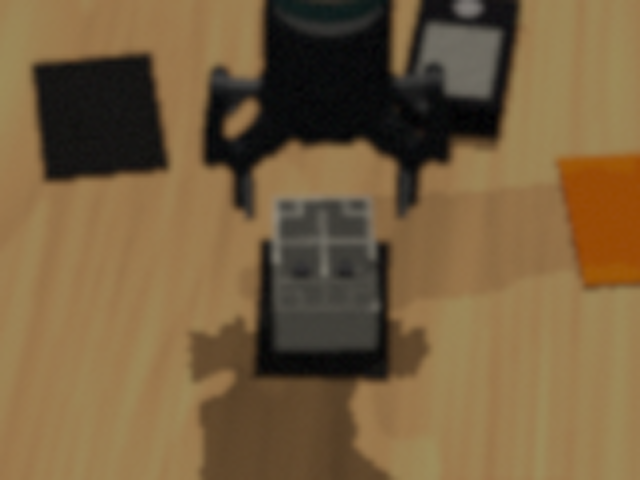

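View pics/a_top.png

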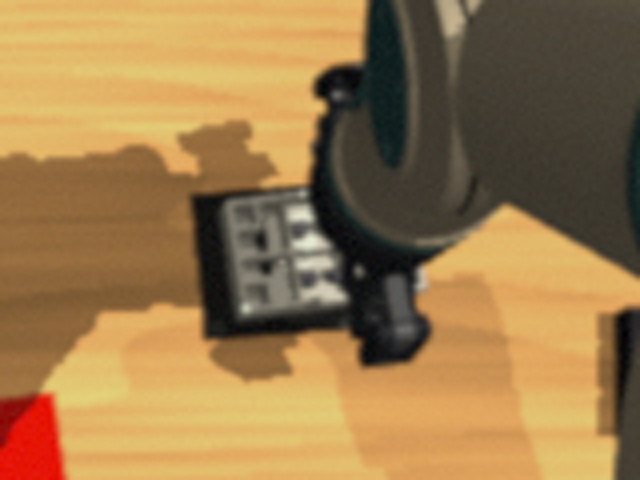

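The side crop shows the fingers straddling the tray, left finger at about (245,200) and right at about (405,200), with the tray between (275–378). I'll go down and close.

Emit:
step_arm([
  {"slide": [10,0.5,-0.5],"angular": [0,0,0],"fingers": -1},
  {"slide": [15,0.5,-0.5],"angular": [0,0,0],"fingers": -1},
  {"slide": [15,0,0],"angular": [0,0,0],"fingers": -1},
  {"slide": [9,0,0],"angular": [0,0,0],"fingers": -1},
  {"slide": [0,0,0],"angular": [0,0,0],"fingers": -1},
  {"slide": [0,0,0],"angular": [0,0,0],"fingers": -1},
  {"slide": [0,0,0],"angular": [0,0,0],"fingers": -1},
])

```text
t: 5.03
tool_pos: [0.4602, -0.1218, 0.0318]
eef_rot: [[0.001, 0.993, 0.118], [-0.0, 0.118, -0.993], [-1.0, 0.001, 0.0]]
wrist_force: [-0.1, -0.8, -0.3]
opening: 0.997
```

```bash
python3 -c "
from g import *
print(state()['tool_pos'],state()['t'],state()['wrist_force'])
go(.460,-.1217,.031,7.1)
"
```

```text
[ 0.46024475 -0.12183604  0.031787  ] 5.0333 [-0.09265348 -0.78505001 -0.31005269]
turn about tool x -0.32 deg; then slide x 0.8  y -0.2  z -0.2 ; tilt [ 1.e-03 -2.e-04 -1.e+00]
```

Emit:
step_arm([
  {"slide": [0,0,0],"angular": [0,0,0],"fingers": -0.4},
  {"slide": [0,0,0],"angular": [0,0,0],"fingers": 0},
  {"slide": [0,0,0],"angular": [0,0,0],"fingers": 1},
  {"slide": [0,0,0],"angular": [0,0,0],"fingers": 1},
  {"slide": [0,0,0],"angular": [0,0,0],"fingers": 1},
  {"slide": [0,0,0],"angular": [0,0,0],"fingers": 1},
  {"slide": [0,0,0],"angular": [0,0,0],"fingers": 1},
  {"slide": [0,0,0],"angular": [0,0,0],"fingers": 1},
])

```text
t: 5.7
tool_pos: [0.4609, -0.1219, 0.032]
eef_rot: [[0.002, 0.993, 0.118], [-0.0, 0.118, -0.993], [-1.0, 0.002, 0.001]]
wrist_force: [1.0, -0.5, 5.7]
opening: 0.718
```

Emit:
step_arm([
  {"slide": [-3,0,0],"angular": [0,0,0],"fingers": 1},
  {"slide": [-6,0,0],"angular": [0,0,0],"fingers": 1},
  {"slide": [-10,0,0],"angular": [0,0,0],"fingers": 1},
  {"slide": [-15,0,0],"angular": [0,0,0],"fingers": 1},
  {"slide": [-20,0,0],"angular": [0,0,0],"fingers": 1},
  {"slide": [-20,0,0],"angular": [0,0,0],"fingers": 1},
  {"slide": [-15,0,0],"angular": [0,0,0],"fingers": 1},
  {"slide": [-6,0,0],"angular": [0,0,0],"fingers": 1},
  {"slide": [0,0,0],"angular": [0,0,0],"fingers": 1},
  {"slide": [0,0,0],"angular": [0,0,0],"fingers": 1},
])

```text
t: 6.53
tool_pos: [0.4596, -0.1219, 0.1265]
eef_rot: [[0.0, 0.993, 0.118], [-0.0, 0.118, -0.993], [-1.0, 0.0, 0.0]]
wrist_force: [0.1, -0.4, -1.4]
opening: 0.721
```

```bash
python3 -c "
from g import *
from h import *
print(state()['tool_pos'],state()['t'],state()['wrist_force'],state()['moment'])
go(.628,-.2837,.140,14.6)
for n in('side',):
    s=snap(n); p=proj(s,[[.46,-.12,.1]])[0].astype(int); cv2.imwrite('pics/b_%s.png'%n,cv2.resize(s['img'][p[1]-60:p[1]+60,p[0]-80:p[0]+80],(640,480),interpolation=cv2.INTER_CUBIC)[:,:,::-1])
"
```

```text
[ 0.4596128  -0.12187782  0.12645291] 6.5333 [ 0.10354957 -0.42769482 -1.39940956] [-0.01208735  0.01557989  0.0040926 ]
turn about tool x -7.83 deg; then slide x -13.5  y 122.2  z 199.0 ; tilt [ 2.e-04 -1.e-04 -1.e+00]
```

View pics/b_side.png

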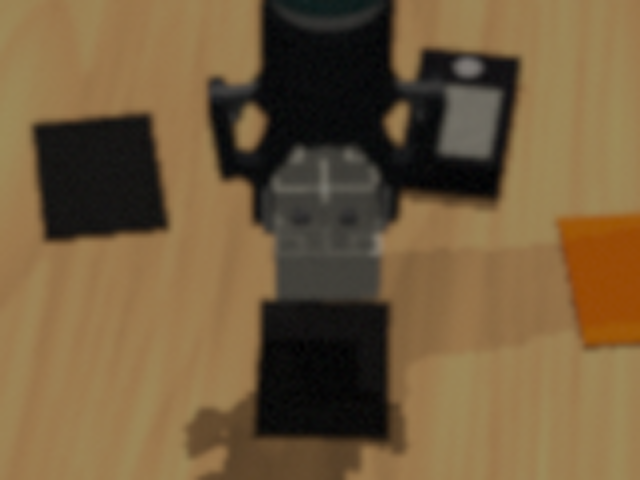

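Emit:
step_arm([
  {"slide": [-2,0,0],"angular": [-2.6,0,0],"fingers": 1},
  {"slide": [-2,0,0],"angular": [-2.6,0,0],"fingers": 1},
  {"slide": [0,0,0],"angular": [-2.6,0,0],"fingers": 1},
  {"slide": [0,4,7],"angular": [0,0,0],"fingers": 1},
  {"slide": [0,9,15],"angular": [0,0,0],"fingers": 1},
  {"slide": [0,12,20],"angular": [0,0,0],"fingers": 1},
  {"slide": [0,12,20],"angular": [0,0,0],"fingers": 1},
  {"slide": [0,12,20],"angular": [0,0,0],"fingers": 1},
  {"slide": [0,12,20],"angular": [0,0,0],"fingers": 1},
  {"slide": [0,12,20],"angular": [0,0,0],"fingers": 1},
  {"slide": [0,12,20],"angular": [0,0,0],"fingers": 1},
  {"slide": [0,12,20],"angular": [0,0,0],"fingers": 1},
  {"slide": [0,12,20],"angular": [0,0,0],"fingers": 1},
  {"slide": [0,9,15],"angular": [0,0,0],"fingers": 1},
  {"slide": [0,4,2],"angular": [0,0,0],"fingers": 1},
  {"slide": [0,0,0],"angular": [0,0,0],"fingers": 1},
  {"slide": [0,0,0],"angular": [0,0,0],"fingers": 1},
  {"slide": [0,0,0],"angular": [0,0,0],"fingers": 1},
  {"slide": [0,0,0],"angular": [0,0,0],"fingers": 1},
])

```text
t: 8.17
tool_pos: [0.6273, -0.2825, 0.1302]
eef_rot: [[-0.001, 0.968, 0.253], [0.001, 0.253, -0.968], [-1.0, -0.001, -0.001]]
wrist_force: [0.6, -0.4, -0.4]
opening: 0.719
```

```bash
python3 -c "
from g import *
print(state()['tool_pos'],state()['t'],state()['wrist_force'],state()['moment'])
go(.628,-.2837,.032,14.6)
from h import *
g=lambda p:(np.round(p[:2]*1000,1),round(np.degrees(p[2]),2))
for n,w in (('top',30),('side',40)):
    s=snap(n); p=proj(s,[[.46,-.12,.1]])[0].astype(int); cv2.imwrite('pics/c_%s.png'%n,s['img'][:,:,::-1])
    q,f=fit_mat(s,(.461,-.118),1.64,None,w); print('matp',*g(q),f)
"
```

```text
[ 0.62733482 -0.28254142  0.1301782 ] 8.1667 [ 0.64113089 -0.37703832 -0.43911134] [-0.00150996 -0.02257214  0.00471678]
turn about tool x 0.04 deg; then slide x 98.2  y 0.4  z 1.3 ; tilt [-1.1e-03  7.0e-04 -1.0e+00]
matp [ 460.2 -116.3] 93.12 207.73823529411763
matp [ 459.8 -115.6] 92.82 115.86409729034165
```

View pics/c_top.png

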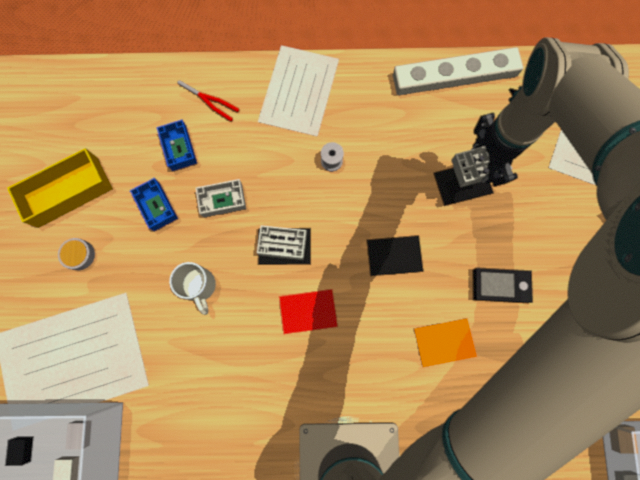

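View pics/c_side.png

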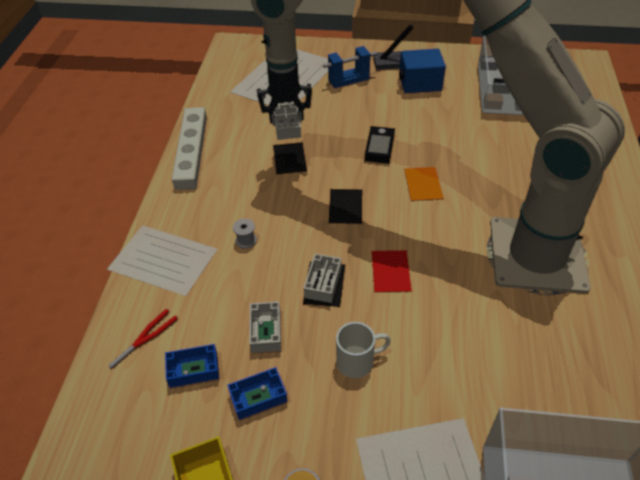

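Emit:
step_arm([
  {"slide": [6,0.4,1],"angular": [0,0,0],"fingers": 1},
  {"slide": [15,0,0],"angular": [0,0,0],"fingers": 1},
  {"slide": [20,0,0],"angular": [0,0,0],"fingers": 1},
  {"slide": [20,0,0],"angular": [0,0,0],"fingers": 1},
  {"slide": [15,0,0],"angular": [0,0,0],"fingers": 1},
  {"slide": [8,0,0],"angular": [0,0,0],"fingers": 1},
  {"slide": [4,0,0],"angular": [0,0,0],"fingers": 1},
  {"slide": [0,0,0],"angular": [0,0,0],"fingers": 1},
  {"slide": [0,0,0],"angular": [0,0,0],"fingers": 1},
  {"slide": [0,0,0],"angular": [0,0,0],"fingers": 1},
])

```text
t: 9.1
tool_pos: [0.6295, -0.2848, 0.0435]
eef_rot: [[0.002, 0.968, 0.252], [-0.001, 0.252, -0.968], [-1.0, 0.002, 0.001]]
wrist_force: [0.5, 0.3, -0.5]
opening: 0.718
```

```bash
python3 -c "
from g import *
print(state()['tool_pos'],state()['t'],state()['wrist_force'],state()['moment'])
go(.628,-.2837,.032,14.6)"
```

```text
[ 0.62954646 -0.2847607   0.04351099] 9.1 [ 0.45234209  0.32495485 -0.46347742] [-0.00043704  0.05188741  0.00363845]
turn about tool x -0.02 deg; then slide x 11.5  y -1.2  z -1.4 ; tilt [ 2.e-03 -7.e-04 -1.e+00]
```

Emit:
step_arm([
  {"slide": [3,-0.5,-0.5],"angular": [0,0,0],"fingers": 1},
  {"slide": [2,0,0],"angular": [0,0,0],"fingers": 1},
  {"slide": [1.5,0,0],"angular": [0,0,0],"fingers": 1},
  {"slide": [1,0,0],"angular": [0,0,0],"fingers": 1},
  {"slide": [1,0,0],"angular": [0,0,0],"fingers": 1},
  {"slide": [0,0,0],"angular": [0,0,0],"fingers": 1},
  {"slide": [0,0,0],"angular": [0,0,0],"fingers": 1},
])

```text
t: 9.68
tool_pos: [0.6281, -0.2841, 0.0338]
eef_rot: [[-0.0, 0.968, 0.252], [0.0, 0.252, -0.968], [-1.0, -0.0, -0.0]]
wrist_force: [0.2, 0.3, -0.2]
opening: 0.715
```

Emit:
step_arm([
  {"slide": [1,0,0],"angular": [0,0,0],"fingers": 1},
  {"slide": [1,0,0],"angular": [0,0,0],"fingers": 1},
  {"slide": [0,0,0],"angular": [0,0,0],"fingers": 1},
  {"slide": [0,0,0],"angular": [0,0,0],"fingers": 1},
])

```text
t: 10.02
tool_pos: [0.6283, -0.2842, 0.0322]
eef_rot: [[0.001, 0.968, 0.252], [-0.0, 0.252, -0.968], [-1.0, 0.0, 0.0]]
wrist_force: [-0.3, 0.3, 1.7]
opening: 0.722
```

Emit:
step_arm([
  {"slide": [0.5,0,0],"angular": [0,0,0],"fingers": 1},
  {"slide": [0,0,0],"angular": [0,0,0],"fingers": 1},
  {"slide": [0,0,0],"angular": [0,0,0],"fingers": -0.5},
  {"slide": [0,0,0],"angular": [0,0,0],"fingers": -0.7},
  {"slide": [0,0,0],"angular": [0,0,0],"fingers": -1},
  {"slide": [0,0,0],"angular": [0,0,0],"fingers": -1},
  {"slide": [0,0,0],"angular": [0,0,0],"fingers": -1},
  {"slide": [0,0,0],"angular": [0,0,0],"fingers": -1},
])

```text
t: 10.68
tool_pos: [0.628, -0.2841, 0.0312]
eef_rot: [[-0.0, 0.968, 0.252], [0.0, 0.252, -0.968], [-1.0, -0.0, -0.0]]
wrist_force: [0.4, 0.3, -0.2]
opening: 0.993
```

Emit:
step_arm([
  {"slide": [-8,0,0],"angular": [0,0,0],"fingers": -1},
  {"slide": [-20,0,0],"angular": [0,0,0],"fingers": -1},
  {"slide": [-25,0,0],"angular": [0,0,0],"fingers": -1},
  {"slide": [-25,0,0],"angular": [0,0,0],"fingers": -1},
  {"slide": [-25,0,0],"angular": [0,0,0],"fingers": -1},
  {"slide": [-15,0,0],"angular": [0,0,0],"fingers": -1},
  {"slide": [0,0,0],"angular": [0,0,0],"fingers": -1},
  {"slide": [0,0,0],"angular": [0,0,0],"fingers": -1},
])

```text
t: 11.35
tool_pos: [0.6286, -0.2843, 0.1507]
eef_rot: [[0.002, 0.968, 0.252], [-0.001, 0.252, -0.968], [-1.0, 0.002, 0.001]]
wrist_force: [0.2, 0.2, 0.1]
opening: 0.999
```

```bash
python3 -c "
from g import *
print(state()['tool_pos'],state()['t'],state()['wrist_force'],state()['opening'])
go(.4883,.136,.150,-7)"
```

```text
[ 0.62859881 -0.28433178  0.15068805] 11.35 [0.19932958 0.17527293 0.07551068] 0.9994502066578517
turn about tool x 21.58 deg; then slide x 0.7  y -190.5  z -400.1 ; tilt [ 2.2e-03 -9.0e-04 -1.0e+00]
```

Emit:
step_arm([
  {"slide": [0,0,0],"angular": [5.4,0,0],"fingers": -1},
  {"slide": [0,0,0],"angular": [5.4,0,0],"fingers": -1},
  {"slide": [0,0,0],"angular": [5.4,0,0],"fingers": -1},
  {"slide": [0,0,0],"angular": [5.4,0,0],"fingers": -1},
  {"slide": [0,-6,-12],"angular": [0,0,0],"fingers": -1},
  {"slide": [0,-14,-28],"angular": [0,0,0],"fingers": -1},
  {"slide": [0,-14,-30],"angular": [0,0,0],"fingers": -1},
  {"slide": [0,-14,-30],"angular": [0,0,0],"fingers": -1},
  {"slide": [0,-14,-30],"angular": [0,0,0],"fingers": -1},
  {"slide": [0,-14,-30],"angular": [0,0,0],"fingers": -1},
  {"slide": [0,-14,-30],"angular": [0,0,0],"fingers": -1},
  {"slide": [0,-14,-30],"angular": [0,0,0],"fingers": -1},
  {"slide": [0,-14,-30],"angular": [0,0,0],"fingers": -1},
  {"slide": [0,-14,-30],"angular": [0,0,0],"fingers": -1},
  {"slide": [0,-14,-30],"angular": [0,0,0],"fingers": -1},
  {"slide": [0,-14,-30],"angular": [0,0,0],"fingers": -1},
  {"slide": [0,-14,-30],"angular": [0,0,0],"fingers": -1},
  {"slide": [0,-14,-20],"angular": [0,0,0],"fingers": -1},
  {"slide": [0,-2,-10],"angular": [0,0,0],"fingers": -1},
  {"slide": [0,0,0],"angular": [0,0,0],"fingers": -1},
])

```text
t: 13.02
tool_pos: [0.4872, 0.1388, 0.1486]
eef_rot: [[-0.002, 0.993, -0.117], [0.001, -0.117, -0.993], [-1.0, -0.002, -0.001]]
wrist_force: [0.3, 0.2, -0.3]
opening: 1.001
```

Emit:
step_arm([
  {"slide": [0,0,0],"angular": [0,0,0],"fingers": -1},
  {"slide": [0,0,0],"angular": [0,0,0],"fingers": -1},
])

```text
t: 13.18
tool_pos: [0.4889, 0.1339, 0.1489]
eef_rot: [[-0.0, 0.992, -0.125], [-0.002, -0.125, -0.992], [-1.0, -0.0, 0.002]]
wrist_force: [1.0, -0.1, -0.3]
opening: 1.0
```

```bash
python3 -c "
from g import *
print(state()['tool_pos'],state()['t'],state()['wrist_force'],state()['opening'])
go(.4883,.136,.032,-7)
from h import *
g=lambda p:(np.round(p[:2]*1000,1),round(np.degrees(p[2]),2))
for n,X in (('top',(.628,-.284,.04)),('side',(.628,-.284,.04))):
    s=snap(n); cv2.imwrite('pics/d_%s.png'%n,s['img'][:,:,::-1])
    p,f,m=fit_tray(s,proj(s,[X])[0],.003,1.83);print(n,'six on free',*g(p),f,m.sum())
"
```

```text
[0.48888153 0.13394751 0.14887379] 13.1833 [ 0.98891313 -0.12854021 -0.27933727] 0.9995800173346616
turn about tool x -0.17 deg; then slide x 116.9  y -0.8  z -2.0 ; tilt [-4.0e-04 -1.5e-03 -1.0e+00]
top six on free [ 627.8 -284.8] 104.28 60.90588235294118 1540.0
side six on free [ 553.8 -212.9] 156.11 37901.035294117646 38996.0
```

View pics/d_side.png

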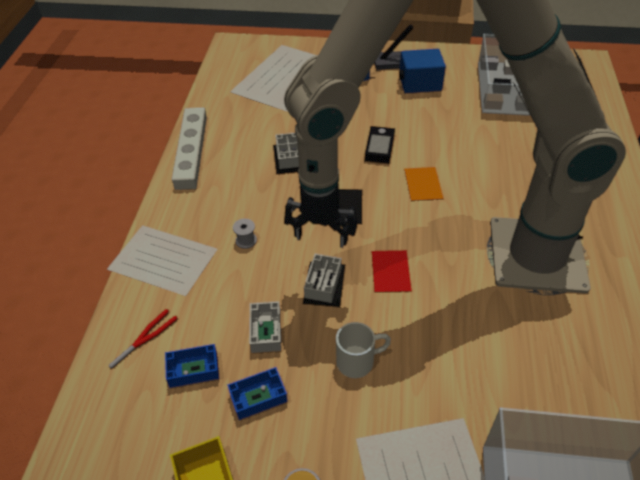

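View pics/d_top.png

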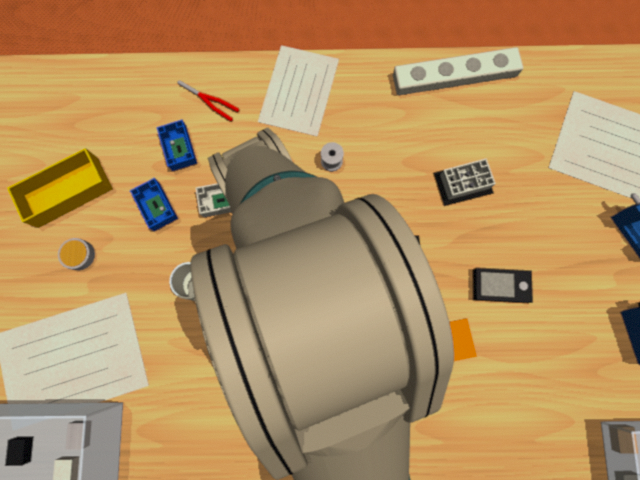

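The six-compartment tray is parked on the free mat, seen at top (465,180). Next is the two-compartment tray at side (324,279), with the gripper above it.

Emit:
step_arm([
  {"slide": [10,-0.5,-1],"angular": [0,0,0],"fingers": -1},
  {"slide": [20,0,0],"angular": [0,0,0],"fingers": -1},
  {"slide": [20,0,0],"angular": [0,0,0],"fingers": -1},
  {"slide": [15,0,0],"angular": [0,0,0],"fingers": -1},
  {"slide": [5,0,0],"angular": [0,0,0],"fingers": -1},
  {"slide": [0,0,0],"angular": [0,0,0],"fingers": -1},
  {"slide": [0,0,0],"angular": [0,0,0],"fingers": -1},
  {"slide": [0,0,0],"angular": [0,0,0],"fingers": -1},
])

```text
t: 13.95
tool_pos: [0.4886, 0.1371, 0.0799]
eef_rot: [[0.001, 0.992, -0.123], [0.0, -0.123, -0.992], [-1.0, 0.001, -0.001]]
wrist_force: [0.6, 0.5, 0.4]
opening: 1.001
```

```bash
python3 -c "
from g import *
go(.4883,.136,.032,-7)
from h import *
s=snap('side'); p=proj(s,[[.48,.136,.05]])[0].astype(int); cv2.imwrite('pics/e.png',cv2.resize(s['img'][p[1]-60:p[1]+60,p[0]-80:p[0]+80],(640,480),interpolation=cv2.INTER_CUBIC)[:,:,::-1])
go(.4883,.136,.032,-7)
"
```

```text
turn about tool x -0.04 deg; then slide x 47.9  y -0.1  z 1.1 ; tilt [ 1.3e-03  4.0e-04 -1.0e+00]
turn about tool x -0.04 deg; then slide x 48.1  y -0.2  z 1.2 ; tilt [ 1.6e-03  5.0e-04 -1.0e+00]
```

View pics/e.png

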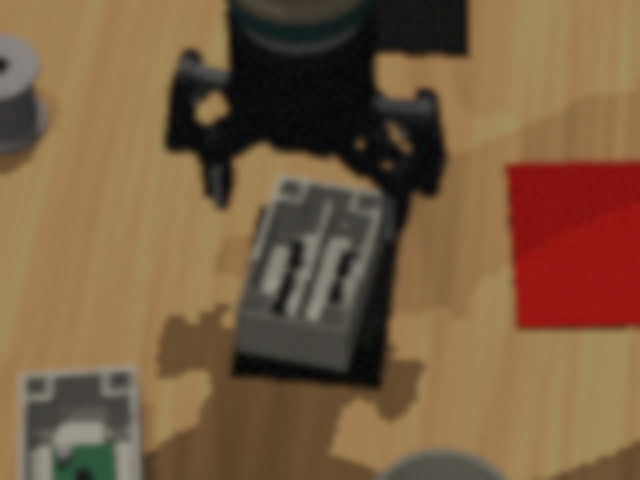

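The crop shows the fingers at (218,185) and (400,195), straddling the two-compartment tray. I'll check the state, then go down.

```bash
python3 -c "
from g import *
print(state()['t'],state()['tool_pos'],state()['opening'])
go(.4883,.136,.032,-7)"
```

```text
14.0 [0.48864271 0.13719438 0.08009774] 1.0017349750629223
turn about tool x -0.04 deg; then slide x 48.1  y -0.2  z 1.2 ; tilt [ 1.6e-03  5.0e-04 -1.0e+00]
```

Emit:
step_arm([
  {"slide": [10,0,0.5],"angular": [0,0,0],"fingers": -1},
  {"slide": [15,0,0],"angular": [0,0,0],"fingers": -1},
  {"slide": [15,0,0],"angular": [0,0,0],"fingers": -1},
  {"slide": [8,0,0],"angular": [0,0,0],"fingers": -1},
  {"slide": [0,0,0],"angular": [0,0,0],"fingers": -1},
  {"slide": [0,0,0],"angular": [0,0,0],"fingers": -1},
  {"slide": [0,0,0],"angular": [0,0,0],"fingers": -1},
])

```text
t: 14.58
tool_pos: [0.4882, 0.1368, 0.0318]
eef_rot: [[0.001, 0.993, -0.122], [0.0, -0.122, -0.993], [-1.0, 0.001, -0.0]]
wrist_force: [0.5, 0.3, -0.2]
opening: 1.001
```

Emit:
step_arm([
  {"slide": [0,0,0],"angular": [0,0,0],"fingers": -0.4},
  {"slide": [0,0,0],"angular": [0,0,0],"fingers": 0},
  {"slide": [0,0,0],"angular": [0,0,0],"fingers": 1},
  {"slide": [0,0,0],"angular": [0,0,0],"fingers": 1},
  {"slide": [0,0,0],"angular": [0,0,0],"fingers": 1},
  {"slide": [0,0,0],"angular": [0,0,0],"fingers": 1},
  {"slide": [0,0,0],"angular": [0,0,0],"fingers": 1},
  {"slide": [0,0,0],"angular": [0,0,0],"fingers": 1},
])

```text
t: 15.25
tool_pos: [0.4887, 0.1367, 0.032]
eef_rot: [[0.002, 0.992, -0.122], [0.0, -0.122, -0.992], [-1.0, 0.002, -0.001]]
wrist_force: [0.9, 0.0, 7.3]
opening: 0.719
```

Emit:
step_arm([
  {"slide": [-3,0,0],"angular": [0,0,0],"fingers": 1},
  {"slide": [-6,0,0],"angular": [0,0,0],"fingers": 1},
  {"slide": [-10,0,0],"angular": [0,0,0],"fingers": 1},
  {"slide": [-15,0,0],"angular": [0,0,0],"fingers": 1},
  {"slide": [-20,0,0],"angular": [0,0,0],"fingers": 1},
  {"slide": [-20,0,0],"angular": [0,0,0],"fingers": 1},
  {"slide": [-15,0,0],"angular": [0,0,0],"fingers": 1},
  {"slide": [-6,0,0],"angular": [0,0,0],"fingers": 1},
  {"slide": [0,0,0],"angular": [0,0,0],"fingers": 1},
  {"slide": [0,0,0],"angular": [0,0,0],"fingers": 1},
  {"slide": [0,0,0],"angular": [0,0,0],"fingers": 1},
])

```text
t: 16.17
tool_pos: [0.4872, 0.1364, 0.1256]
eef_rot: [[-0.002, 0.993, -0.122], [-0.001, -0.122, -0.993], [-1.0, -0.001, 0.001]]
wrist_force: [-0.5, -0.9, -0.7]
opening: 0.721
```

```bash
python3 -c "
from g import *
print(state()['t'],state()['tool_pos'],state()['opening'],state()['wrist_force'])
go(.460,-.116,.127,3)"
```

```text
16.1667 [0.48723211 0.13638377 0.12562276] 0.7214722338089112 [-0.45074326 -0.94847633 -0.69416522]
turn about tool x -10.02 deg; then slide x -1.4  y -40.4  z 250.6 ; tilt [-1.5e-03 -5.0e-04 -1.0e+00]
```

Emit:
step_arm([
  {"slide": [0,0,0],"angular": [-3,0,0],"fingers": 1},
  {"slide": [0,0,0],"angular": [-4,0,0],"fingers": 1},
  {"slide": [0,0,0],"angular": [-3,0,0],"fingers": 1},
  {"slide": [0,-2,8],"angular": [0,0,0],"fingers": 1},
  {"slide": [0,-3,16],"angular": [0,0,0],"fingers": 1},
  {"slide": [0,-4,24],"angular": [0,0,0],"fingers": 1},
  {"slide": [0,-4,24],"angular": [0,0,0],"fingers": 1},
  {"slide": [0,-4,24],"angular": [0,0,0],"fingers": 1},
  {"slide": [0,-4,24],"angular": [0,0,0],"fingers": 1},
  {"slide": [0,-4,24],"angular": [0,0,0],"fingers": 1},
  {"slide": [0,-4,24],"angular": [0,0,0],"fingers": 1},
  {"slide": [0,-4,24],"angular": [0,0,0],"fingers": 1},
  {"slide": [0,-3,24],"angular": [0,0,0],"fingers": 1},
  {"slide": [0,-2,18],"angular": [0,0,0],"fingers": 1},
  {"slide": [0,-1.4,12],"angular": [0,0,0],"fingers": 1},
  {"slide": [0,-1,5],"angular": [0,0,0],"fingers": 1},
  {"slide": [0,0,0],"angular": [0,0,0],"fingers": 1},
  {"slide": [0,0,0],"angular": [0,0,0],"fingers": 1},
  {"slide": [0,0,0],"angular": [0,0,0],"fingers": 1},
  {"slide": [0,0,0],"angular": [0,0,0],"fingers": 1},
])

```text
t: 17.83
tool_pos: [0.4607, -0.1149, 0.1262]
eef_rot: [[-0.0, 0.999, 0.054], [0.001, 0.054, -0.999], [-1.0, -0.0, -0.001]]
wrist_force: [0.0, -0.9, -1.5]
opening: 0.724
```

```bash
python3 -c "
from g import *
from h import *
g=lambda p:(np.round(p[:2]*1000,1),round(np.degrees(p[2]),2))
print(state()['t'],state()['tool_pos'],state()['opening'],state()['wrist_force'])
go(.460,-.116,.032,3)
for n,w in (('top',30),('side',40)):
    s=snap(n); cv2.imwrite('pics/f_%s.png'%n,s['img'][:,:,::-1])
    q,f=fit_mat(s,(.487,.134),1.56,None,w); print('matq',*g(q),f)
go(.460,-.116,.032,3)
"
```

```text
17.8333 [ 0.46070917 -0.11489751  0.12623931] 0.723702446215349 [ 0.0238524  -0.89806025 -1.45705746]
turn about tool x 0.09 deg; then slide x 94.2  y -0.8  z 1.1 ; tilt [-1.e-04  6.e-04 -1.e+00]
matq [484.  132.3] 89.1 291.7879130810641
matq [484.2 132.7] 90.07 141.31670240203846
turn about tool x 0.08 deg; then slide x 94.3  y -0.8  z 0.8 ; tilt [ 1.e-04  3.e-04 -1.e+00]
```

View pics/f_side.png

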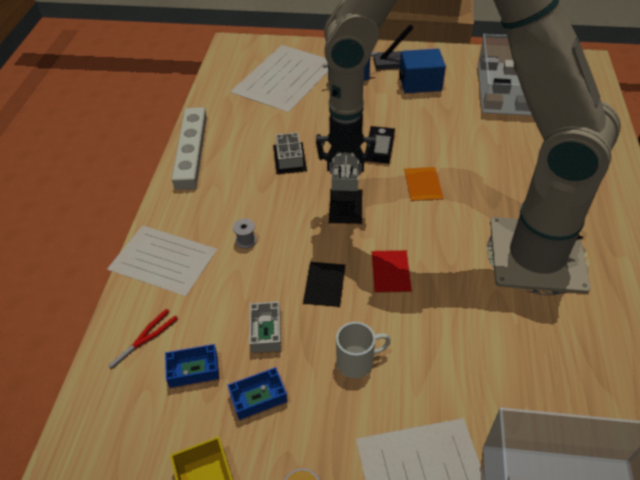

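View pics/f_top.png

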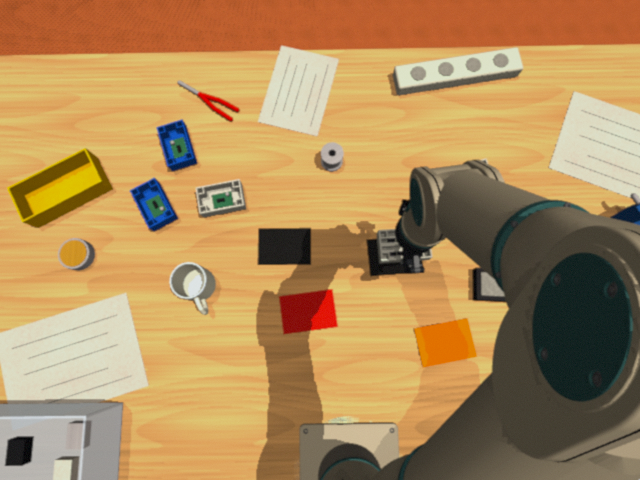

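Emit:
step_arm([
  {"slide": [6,-0.5,0.7],"angular": [0,0,0],"fingers": 1},
  {"slide": [15,0,0],"angular": [0,0,0],"fingers": 1},
  {"slide": [20,0,0],"angular": [0,0,0],"fingers": 1},
  {"slide": [20,0,0],"angular": [0,0,0],"fingers": 1},
  {"slide": [15,0,0],"angular": [0,0,0],"fingers": 1},
  {"slide": [6,0,0],"angular": [0,0,0],"fingers": 1},
  {"slide": [3,0,0],"angular": [0,0,0],"fingers": 1},
  {"slide": [0,0,0],"angular": [0,0,0],"fingers": 1},
  {"slide": [0,0,0],"angular": [0,0,0],"fingers": 1},
  {"slide": [0,0,0],"angular": [0,0,0],"fingers": 1},
])

```text
t: 18.77
tool_pos: [0.4607, -0.117, 0.0421]
eef_rot: [[0.002, 0.999, 0.052], [-0.0, 0.052, -0.999], [-1.0, 0.001, 0.0]]
wrist_force: [-0.5, -0.3, -1.5]
opening: 0.719
```

```bash
python3 -c "
from g import *
go(.460,-.116,.032,3)"
```

```text
turn about tool x -0.02 deg; then slide x 10.1  y -0.7  z -1.0 ; tilt [ 1.5e-03 -2.0e-04 -1.0e+00]
```

Emit:
step_arm([
  {"slide": [3,-0.3,-0.4],"angular": [0,0,0],"fingers": 1},
  {"slide": [2,0,0],"angular": [0,0,0],"fingers": 1},
  {"slide": [1.5,0,0],"angular": [0,0,0],"fingers": 1},
  {"slide": [1,0,0],"angular": [0,0,0],"fingers": 1},
  {"slide": [0.5,0,0],"angular": [0,0,0],"fingers": 1},
  {"slide": [0,0,0],"angular": [0,0,0],"fingers": 1},
  {"slide": [0,0,0],"angular": [0,0,0],"fingers": 1},
  {"slide": [0,0,0],"angular": [0,0,0],"fingers": 1},
])

```text
t: 19.43
tool_pos: [0.4599, -0.1165, 0.0333]
eef_rot: [[0.0, 0.999, 0.052], [-0.0, 0.052, -0.999], [-1.0, 0.0, 0.0]]
wrist_force: [-0.2, -0.1, -0.6]
opening: 0.716
```

Emit:
step_arm([
  {"slide": [1,0,0],"angular": [0,0,0],"fingers": 1},
  {"slide": [1,0,0],"angular": [0,0,0],"fingers": 1},
  {"slide": [0,0,0],"angular": [0,0,0],"fingers": 1},
  {"slide": [0,0,0],"angular": [0,0,0],"fingers": 1},
])

```text
t: 19.77
tool_pos: [0.46, -0.1165, 0.032]
eef_rot: [[0.001, 0.999, 0.052], [-0.0, 0.052, -0.999], [-1.0, 0.001, 0.0]]
wrist_force: [-0.4, 0.0, 8.7]
opening: 0.72
```

Contact at z = 0.032, with 8.7 N up. I'll release and retreat.

Emit:
step_arm([
  {"slide": [0,0,0],"angular": [0,0,0],"fingers": 1},
  {"slide": [0,0,0],"angular": [0,0,0],"fingers": -0.5},
  {"slide": [0,0,0],"angular": [0,0,0],"fingers": -0.7},
  {"slide": [0,0,0],"angular": [0,0,0],"fingers": -1},
  {"slide": [0,0,0],"angular": [0,0,0],"fingers": -1},
  {"slide": [0,0,0],"angular": [0,0,0],"fingers": -1},
  {"slide": [0,0,0],"angular": [0,0,0],"fingers": -1},
  {"slide": [-8,0,0],"angular": [0,0,0],"fingers": -1},
  {"slide": [-20,0,0],"angular": [0,0,0],"fingers": -1},
  {"slide": [-25,0,0],"angular": [0,0,0],"fingers": -1},
  {"slide": [-25,0,0],"angular": [0,0,0],"fingers": -1},
  {"slide": [-25,0,0],"angular": [0,0,0],"fingers": -1},
  {"slide": [-15,0,0],"angular": [0,0,0],"fingers": -1},
  {"slide": [0,0,0],"angular": [0,0,0],"fingers": -1},
  {"slide": [0,0,0],"angular": [0,0,0],"fingers": -1},
])

```text
t: 21.02
tool_pos: [0.4602, -0.1168, 0.1504]
eef_rot: [[0.002, 0.999, 0.052], [-0.001, 0.052, -0.999], [-1.0, 0.002, 0.001]]
wrist_force: [0.0, -0.5, -0.2]
opening: 1.0
```

```bash
python3 -c "
from g import *
print(state()['tool_pos'])
go(.628,-.2845,.150,14.5)"
```

```text
[ 0.4602251  -0.1167702   0.15039112]
turn about tool x -11.54 deg; then slide x 0.4  y 120.4  z 204.4 ; tilt [ 2.2e-03 -7.0e-04 -1.0e+00]
```

Emit:
step_arm([
  {"slide": [0,0,0],"angular": [-5,0,0],"fingers": -1},
  {"slide": [0,0,0],"angular": [-5,0,0],"fingers": -1},
  {"slide": [0,0,0],"angular": [-1.5,0,0],"fingers": -1},
  {"slide": [0,6,10],"angular": [0,0,0],"fingers": -1},
  {"slide": [0,12,20],"angular": [0,0,0],"fingers": -1},
  {"slide": [0,15,26],"angular": [0,0,0],"fingers": -1},
  {"slide": [0,15,26],"angular": [0,0,0],"fingers": -1},
  {"slide": [0,15,26],"angular": [0,0,0],"fingers": -1},
  {"slide": [0,15,26],"angular": [0,0,0],"fingers": -1},
  {"slide": [0,15,26],"angular": [0,0,0],"fingers": -1},
  {"slide": [0,15,24],"angular": [0,0,0],"fingers": -1},
  {"slide": [0,8,12],"angular": [0,0,0],"fingers": -1},
  {"slide": [0,4,8],"angular": [0,0,0],"fingers": -1},
  {"slide": [0,0,0],"angular": [0,0,0],"fingers": -1},
  {"slide": [0,0,0],"angular": [0,0,0],"fingers": -1},
  {"slide": [0,0,0],"angular": [0,0,0],"fingers": -1},
  {"slide": [0,0,0],"angular": [0,0,0],"fingers": -1},
])

```text
t: 22.43
tool_pos: [0.6264, -0.2829, 0.149]
eef_rot: [[-0.001, 0.968, 0.251], [0.001, 0.251, -0.968], [-1.0, -0.001, -0.001]]
wrist_force: [-0.7, -0.7, 0.1]
opening: 1.0
```

```bash
python3 -c "
from g import *
from h import *
g=lambda p:(np.round(p[:2]*1000,1),round(np.degrees(p[2]),2))
print(state()['tool_pos'])
go(.628,-.2845,.032,14.5)
for n,w in (('top',30),('side',40)):
    s=snap(n); cv2.imwrite('pics/g_%s.png'%n,s['img'][:,:,::-1])
    q,f=fit_mat(s,(.485,.133),1.56,None,w); print(n,'matq',*g(q),f)
    p,f,m=fit_tray(s,proj(s,[[.46,-.116,.04]])[0],.003,1.62);print('two on p',*g(p),f,m.sum())
    ts=sil(s,np.vstack([rect(z,*p,.1,.062) for z in(.006,.045)]))
    q,f=fit_mat(s,(.460,-.116),1.62,ts,w); print('matp',*g(q),f)
    p=proj(s,[[.46,-.12,.02]])[0].astype(int); cv2.imwrite('pics/gc_%s.png'%n,cv2.resize(s['img'][p[1]-45:p[1]+45,p[0]-60:p[0]+60],(640,480),interpolation=cv2.INTER_CUBIC)[:,:,::-1])
go(.628,-.2845,.032,14.5)
"
```

```text
[ 0.62637851 -0.2828542   0.14902846]
turn about tool x 0.03 deg; then slide x 117.0  y 1.2  z 2.0 ; tilt [-1.2e-03  7.0e-04 -1.0e+00]
top matq [486.3 133.9] 89.18 214.13416770963707
two on p [ 460.4 -118. ] 92.63 80.70980392156864 1547.0
matp [ 461.6 -118.5] 93.8 28.700914380714877
side matq [486.1 133. ] 89.98 151.19516653168154
two on p [ 459.8 -116.5] 91.85 68.72156862745099 1050.0
matp [ 459.6 -117.1] 94.27 70.89026175063327
turn about tool x 0.02 deg; then slide x 117.4  y 1.0  z 1.5 ; tilt [-5.e-04  2.e-04 -1.e+00]
```

View pics/gc_side.png

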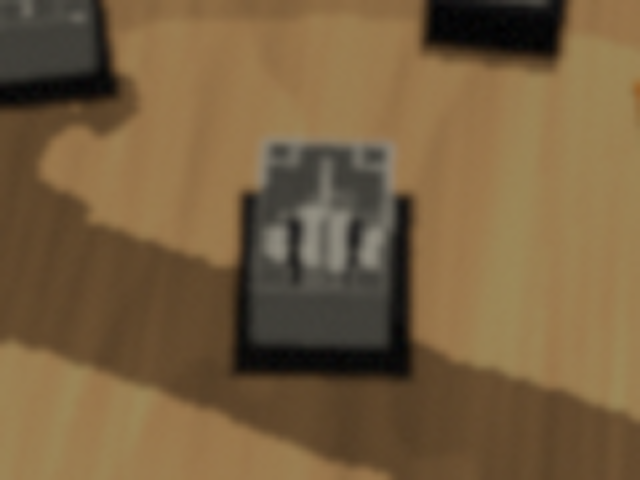

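View pics/gc_top.png

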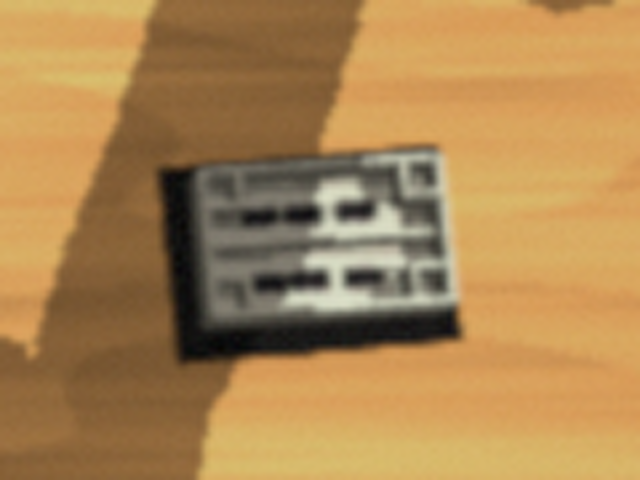

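View pics/g_top.png

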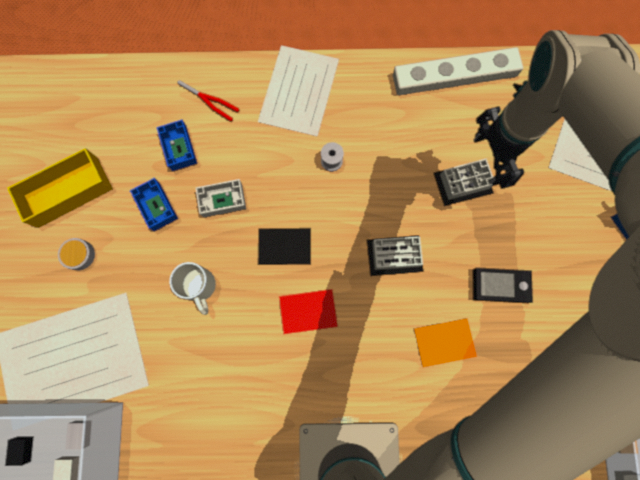

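The two-compartment tray sits centred on mat_p, within about 1 mm and 1–2°. Now I'll pick up the six-compartment tray again.

Emit:
step_arm([
  {"slide": [10,0.5,0.7],"angular": [0,0,0],"fingers": -1},
  {"slide": [20,0,0],"angular": [0,0,0],"fingers": -1},
  {"slide": [25,0,0],"angular": [0,0,0],"fingers": -1},
  {"slide": [25,0,0],"angular": [0,0,0],"fingers": -1},
  {"slide": [18,0,0],"angular": [0,0,0],"fingers": -1},
  {"slide": [12,0,0],"angular": [0,0,0],"fingers": -1},
  {"slide": [7,0,0],"angular": [0,0,0],"fingers": -1},
  {"slide": [0,0,0],"angular": [0,0,0],"fingers": -1},
  {"slide": [0,0,0],"angular": [0,0,0],"fingers": -1},
  {"slide": [0,0,0],"angular": [0,0,0],"fingers": -1},
  {"slide": [0,0,0],"angular": [0,0,0],"fingers": -1},
])

```text
t: 23.45
tool_pos: [0.6287, -0.2848, 0.0338]
eef_rot: [[0.002, 0.968, 0.25], [-0.001, 0.25, -0.968], [-1.0, 0.002, 0.001]]
wrist_force: [0.0, -0.4, -0.2]
opening: 1.0
```

Emit:
step_arm([
  {"slide": [0,0,0],"angular": [0,0,0],"fingers": -0.4},
  {"slide": [0,0,0],"angular": [0,0,0],"fingers": 0},
  {"slide": [0,0,0],"angular": [0,0,0],"fingers": 1},
  {"slide": [0,0,0],"angular": [0,0,0],"fingers": 1},
  {"slide": [0,0,0],"angular": [0,0,0],"fingers": 1},
  {"slide": [0,0,0],"angular": [0,0,0],"fingers": 1},
  {"slide": [0,0,0],"angular": [0,0,0],"fingers": 1},
  {"slide": [0,0,0],"angular": [0,0,0],"fingers": 1},
])

```text
t: 24.12
tool_pos: [0.6281, -0.2848, 0.0332]
eef_rot: [[0.001, 0.968, 0.25], [-0.001, 0.25, -0.968], [-1.0, 0.001, 0.001]]
wrist_force: [-0.7, 0.0, 5.9]
opening: 0.717
```

Emit:
step_arm([
  {"slide": [-3,0,0],"angular": [0,0,0],"fingers": 1},
  {"slide": [-6,0,0],"angular": [0,0,0],"fingers": 1},
  {"slide": [-10,0,0],"angular": [0,0,0],"fingers": 1},
  {"slide": [-15,0,0],"angular": [0,0,0],"fingers": 1},
  {"slide": [-20,0,0],"angular": [0,0,0],"fingers": 1},
  {"slide": [-20,0,0],"angular": [0,0,0],"fingers": 1},
  {"slide": [-18,0,0],"angular": [0,0,0],"fingers": 1},
  {"slide": [-8,0,0],"angular": [0,0,0],"fingers": 1},
  {"slide": [0,0,0],"angular": [0,0,0],"fingers": 1},
  {"slide": [0,0,0],"angular": [0,0,0],"fingers": 1},
  {"slide": [0,0,0],"angular": [0,0,0],"fingers": 1},
])

```text
t: 25.03
tool_pos: [0.6268, -0.2844, 0.1314]
eef_rot: [[-0.002, 0.968, 0.25], [0.0, 0.25, -0.968], [-1.0, -0.002, -0.001]]
wrist_force: [-0.2, -0.4, -1.1]
opening: 0.719
```

```bash
python3 -c "
from g import *
print(state()['tool_pos'],state()['wrist_force'])
go(.4862,.1335,.130,-.4)"
```

```text
[ 0.62684374 -0.28436641  0.13138377] [-0.19083034 -0.39742539 -1.06808941]
turn about tool x 14.89 deg; then slide x 1.4  y -143.6  z -416.9 ; tilt [-1.8e-03  5.0e-04 -1.0e+00]
```

Emit:
step_arm([
  {"slide": [0,0,0],"angular": [3,0,0],"fingers": 1},
  {"slide": [0,0,0],"angular": [4.5,0,0],"fingers": 1},
  {"slide": [0,0,0],"angular": [4.4,0,0],"fingers": 1},
  {"slide": [0,0,0],"angular": [3,0,0],"fingers": 1},
  {"slide": [0,-3,-9],"angular": [0,0,0],"fingers": 1},
  {"slide": [0,-6,-18],"angular": [0,0,0],"fingers": 1},
  {"slide": [0,-9,-26],"angular": [0,0,0],"fingers": 1},
  {"slide": [0,-9,-26],"angular": [0,0,0],"fingers": 1},
  {"slide": [0,-9,-26],"angular": [0,0,0],"fingers": 1},
  {"slide": [0,-9,-26],"angular": [0,0,0],"fingers": 1},
  {"slide": [0,-9,-26],"angular": [0,0,0],"fingers": 1},
  {"slide": [0,-9,-26],"angular": [0,0,0],"fingers": 1},
  {"slide": [0,-9,-26],"angular": [0,0,0],"fingers": 1},
  {"slide": [0,-9,-26],"angular": [0,0,0],"fingers": 1},
  {"slide": [0,-9,-26],"angular": [0,0,0],"fingers": 1},
  {"slide": [0,-9,-26],"angular": [0,0,0],"fingers": 1},
  {"slide": [0,-9,-26],"angular": [0,0,0],"fingers": 1},
  {"slide": [0,-9,-26],"angular": [0,0,0],"fingers": 1},
  {"slide": [0,-9,-26],"angular": [0,0,0],"fingers": 1},
  {"slide": [0,-9,-26],"angular": [0,0,0],"fingers": 1},
])

```text
t: 26.7
tool_pos: [0.4937, 0.109, 0.1317]
eef_rot: [[-0.002, 1.0, -0.005], [-0.0, -0.005, -1.0], [-1.0, -0.002, 0.0]]
wrist_force: [1.1, -0.1, -1.3]
opening: 0.723
```

Emit:
step_arm([
  {"slide": [0,-5,-15],"angular": [0,0,0],"fingers": 1},
  {"slide": [0,-3,-8],"angular": [0,0,0],"fingers": 1},
  {"slide": [0,0,0],"angular": [0,0,0],"fingers": 1},
  {"slide": [0,0,0],"angular": [0,0,0],"fingers": 1},
  {"slide": [0,0,0],"angular": [0,0,0],"fingers": 1},
  {"slide": [0,0,0],"angular": [0,0,0],"fingers": 1},
  {"slide": [0,0,0],"angular": [0,0,0],"fingers": 1},
])

```text
t: 27.28
tool_pos: [0.4881, 0.1291, 0.1322]
eef_rot: [[-0.0, 1.0, -0.01], [-0.001, -0.01, -1.0], [-1.0, -0.0, 0.001]]
wrist_force: [-0.1, 0.5, -1.2]
opening: 0.722
```

```bash
python3 -c "
from g import *
print(state()['tool_pos'],state()['wrist_force'])
go(.4862,.1335,.033,-.4)"
```

```text
[0.48806423 0.12909041 0.1322106 ] [-0.0868398   0.52342364 -1.24390712]
turn about tool x -0.15 deg; then slide x 99.2  y -1.9  z -4.4 ; tilt [-0.e+00 -6.e-04 -1.e+00]
```

Emit:
step_arm([
  {"slide": [6,-1.9,-4.4],"angular": [0,0,0],"fingers": 1},
  {"slide": [15,0,0],"angular": [0,0,0],"fingers": 1},
  {"slide": [20,0,0],"angular": [0,0,0],"fingers": 1},
  {"slide": [20,0,0],"angular": [0,0,0],"fingers": 1},
  {"slide": [16,0,0],"angular": [0,0,0],"fingers": 1},
  {"slide": [8,0,0],"angular": [0,0,0],"fingers": 1},
  {"slide": [4,0,0],"angular": [0,0,0],"fingers": 1},
  {"slide": [0,0,0],"angular": [0,0,0],"fingers": 1},
  {"slide": [0,0,0],"angular": [0,0,0],"fingers": 1},
  {"slide": [0,0,0],"angular": [0,0,0],"fingers": 1},
])

```text
t: 28.12
tool_pos: [0.4864, 0.1352, 0.0441]
eef_rot: [[0.001, 1.0, -0.007], [0.001, -0.007, -1.0], [-1.0, 0.001, -0.001]]
wrist_force: [-0.3, -0.7, -0.6]
opening: 0.715
```

```bash
python3 -c "
from g import *
print(state()['tool_pos'],state()['wrist_force'])
go(.4862,.1335,.033,-.4)"
```

```text
[0.48644142 0.13515326 0.0440734 ] [-0.25242404 -0.66138604 -0.64116653]
turn about tool x -0.02 deg; then slide x 11.1  y -0.2  z 1.7 ; tilt [ 1.5e-03  6.0e-04 -1.0e+00]
```

Emit:
step_arm([
  {"slide": [3,0,0.7],"angular": [0,0,0],"fingers": 1},
  {"slide": [2,0,0],"angular": [0,0,0],"fingers": 1},
  {"slide": [2,0,0],"angular": [0,0,0],"fingers": 1},
  {"slide": [1,0,0],"angular": [0,0,0],"fingers": 1},
  {"slide": [1,0,0],"angular": [0,0,0],"fingers": 1},
  {"slide": [0,0,0],"angular": [0,0,0],"fingers": 1},
  {"slide": [0,0,0],"angular": [0,0,0],"fingers": 1},
  {"slide": [0,0,0],"angular": [0,0,0],"fingers": 1},
])

```text
t: 28.78
tool_pos: [0.4858, 0.1343, 0.0343]
eef_rot: [[0.0, 1.0, -0.007], [-0.0, -0.007, -1.0], [-1.0, 0.0, 0.0]]
wrist_force: [-1.2, -0.4, -1.6]
opening: 0.719
```

Emit:
step_arm([
  {"slide": [1,0,0],"angular": [0,0,0],"fingers": 1},
  {"slide": [0.7,0,0],"angular": [0,0,0],"fingers": 1},
  {"slide": [0,0,0],"angular": [0,0,0],"fingers": 1},
  {"slide": [0,0,0],"angular": [0,0,0],"fingers": 1},
])

```text
t: 29.12
tool_pos: [0.486, 0.1343, 0.0331]
eef_rot: [[0.001, 1.0, -0.007], [0.0, -0.007, -1.0], [-1.0, 0.001, -0.0]]
wrist_force: [0.2, -0.1, 5.4]
opening: 0.722
```

Contact again. I'll release, lift and measure.

Emit:
step_arm([
  {"slide": [0,0,0],"angular": [0,0,0],"fingers": 1},
  {"slide": [0,0,0],"angular": [0,0,0],"fingers": -0.5},
  {"slide": [0,0,0],"angular": [0,0,0],"fingers": -0.7},
  {"slide": [0,0,0],"angular": [0,0,0],"fingers": -1},
  {"slide": [0,0,0],"angular": [0,0,0],"fingers": -1},
  {"slide": [0,0,0],"angular": [0,0,0],"fingers": -1},
  {"slide": [0,0,0],"angular": [0,0,0],"fingers": -1},
  {"slide": [-8,0,0],"angular": [0,0,0],"fingers": -1},
  {"slide": [-20,0,0],"angular": [0,0,0],"fingers": -1},
  {"slide": [-25,0,0],"angular": [0,0,0],"fingers": -1},
  {"slide": [-25,0,0],"angular": [0,0,0],"fingers": -1},
  {"slide": [-25,0,0],"angular": [0,0,0],"fingers": -1},
  {"slide": [-15,0,0],"angular": [0,0,0],"fingers": -1},
  {"slide": [0,0,0],"angular": [0,0,0],"fingers": -1},
  {"slide": [0,0,0],"angular": [0,0,0],"fingers": -1},
])

```text
t: 30.37
tool_pos: [0.4863, 0.1342, 0.1517]
eef_rot: [[0.002, 1.0, -0.008], [0.001, -0.008, -1.0], [-1.0, 0.002, -0.001]]
wrist_force: [-0.8, -0.5, 0.2]
opening: 0.999
```

```bash
python3 -c "
from g import *
print(state()['tool_pos'])
go(.5933,.2757,.150,10)"
```

```text
[0.48634186 0.13421956 0.15174738]
turn about tool x -10.43 deg; then slide x 1.7  y 129.9  z -120.8 ; tilt [ 2.3e-03  5.0e-04 -1.0e+00]
```

Emit:
step_arm([
  {"slide": [0,0,0],"angular": [-4.2,0,0],"fingers": -1},
  {"slide": [0,0,0],"angular": [-4.2,0,0],"fingers": -1},
  {"slide": [0,0,0],"angular": [-2,0,0],"fingers": -1},
  {"slide": [0,8,-7],"angular": [0,0,0],"fingers": -1},
  {"slide": [0,16,-15],"angular": [0,0,0],"fingers": -1},
  {"slide": [0,20,-19],"angular": [0,0,0],"fingers": -1},
  {"slide": [0,20,-19],"angular": [0,0,0],"fingers": -1},
  {"slide": [0,20,-19],"angular": [0,0,0],"fingers": -1},
  {"slide": [0,20,-18],"angular": [0,0,0],"fingers": -1},
  {"slide": [0,16,-15],"angular": [0,0,0],"fingers": -1},
  {"slide": [0,9.5,-8.5],"angular": [0,0,0],"fingers": -1},
  {"slide": [0,0,0],"angular": [0,0,0],"fingers": -1},
  {"slide": [0,0,0],"angular": [0,0,0],"fingers": -1},
  {"slide": [0,0,0],"angular": [0,0,0],"fingers": -1},
  {"slide": [0,0,0],"angular": [0,0,0],"fingers": -1},
])

```text
t: 31.62
tool_pos: [0.5919, 0.2742, 0.1502]
eef_rot: [[-0.001, 0.985, 0.172], [-0.001, 0.172, -0.985], [-1.0, -0.001, 0.001]]
wrist_force: [-0.1, -0.2, 0.1]
opening: 1.006
```

```bash
python3 -c "
from g import *
from h import *
g=lambda p:(np.round(p[:2]*1000,1),round(np.degrees(p[2]),2))
print(state()['t'],state()['tool_pos'])
for n,w in (('top',30),('side',40)):
    s=snap(n); cv2.imwrite('pics/k_%s.png'%n,s['img'][:,:,::-1])
    p,f,m=fit_tray(s,proj(s,[[.486,.134,.04]])[0],.003,1.56);print(n,'six on q',*g(p),f,m.sum())
    p,f,m=fit_tray(s,proj(s,[[.5933,.2757,.03]])[0],.0,1.75);print(n,'open',*g(p),f,m.sum())
    p,f,m=fit_tray(s,proj(s,[[.46,-.116,.04]])[0],.003,1.62);print('two on p',*g(p),f,m.sum())
go(.5933,.2757,.032,10)
"
```

```text
31.6167 [0.59188027 0.27416616 0.1501502 ]
top six on q [437.  336.9] 115.95 82132.3411764706 83691.0
top open [472.6 350.6] 125.43 82150.74117647059 83691.0
two on p [ 460.5 -118. ] 92.73 83.88627450980391 1552.0
side six on q [487.4 135.9] 88.58 86.84705882352941 1432.0
side open [593.4 276.4] 101.18 66.18823529411765 1603.0
two on p [ 461.1 -116.8] 90.29 105.10196078431372 1096.0
turn about tool x -0.07 deg; then slide x 118.6  y 1.3  z -1.1 ; tilt [-4.e-04 -8.e-04 -1.e+00]
```

View pics/k_side.png

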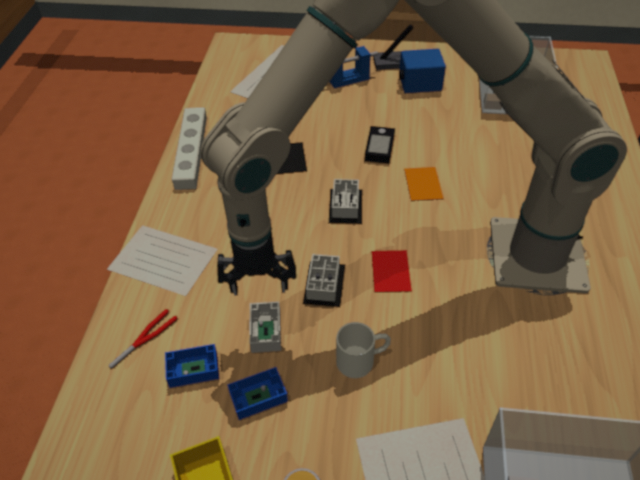

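View pics/k_top.png

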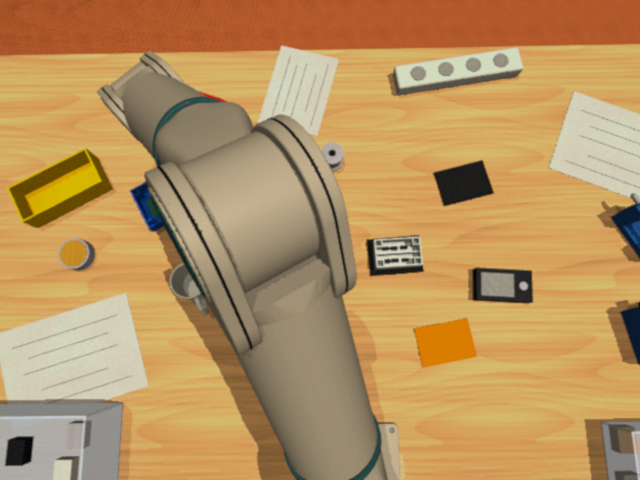

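The view is clear, with fingers at side (235,283) and (292,283) above the undivided grey tray with the board at (265,327). Both blue trays are clear of them. Going down.

Emit:
step_arm([
  {"slide": [10,0.6,-0.5],"angular": [0,0,0],"fingers": -1},
  {"slide": [20,0,0],"angular": [0,0,0],"fingers": -1},
  {"slide": [25,0,0],"angular": [0,0,0],"fingers": -1},
  {"slide": [25,0,0],"angular": [0,0,0],"fingers": -1},
  {"slide": [20,0,0],"angular": [0,0,0],"fingers": -1},
  {"slide": [12,0,0],"angular": [0,0,0],"fingers": -1},
  {"slide": [8,0,0],"angular": [0,0,0],"fingers": -1},
  {"slide": [0,0,0],"angular": [0,0,0],"fingers": -1},
  {"slide": [0,0,0],"angular": [0,0,0],"fingers": -1},
  {"slide": [0,0,0],"angular": [0,0,0],"fingers": -1},
  {"slide": [0,0,0],"angular": [0,0,0],"fingers": -1},
])

```text
t: 32.63
tool_pos: [0.5939, 0.2764, 0.032]
eef_rot: [[0.002, 0.985, 0.173], [0.001, 0.173, -0.985], [-1.0, 0.002, -0.001]]
wrist_force: [0.2, -0.0, -0.2]
opening: 1.002
```

```bash
python3 -c "
from g import *
print(state()['tool_pos'])
go(.5933,.2757,.030,10)"
```

```text
[0.59390014 0.27643068 0.03202093]
turn about tool x -0.03 deg; then slide x 2.0  y -0.7  z 0.6 ; tilt [ 0.0022  0.0012 -1.    ]
```

Emit:
step_arm([
  {"slide": [1,0,0],"angular": [0,0,0],"fingers": -0.4},
  {"slide": [0,0,0],"angular": [0,0,0],"fingers": 0},
  {"slide": [0,0,0],"angular": [0,0,0],"fingers": 1},
  {"slide": [0,0,0],"angular": [0,0,0],"fingers": 1},
  {"slide": [0,0,0],"angular": [0,0,0],"fingers": 1},
  {"slide": [0,0,0],"angular": [0,0,0],"fingers": 1},
  {"slide": [0,0,0],"angular": [0,0,0],"fingers": 1},
  {"slide": [0,0,0],"angular": [0,0,0],"fingers": 1},
])

```text
t: 33.3
tool_pos: [0.5937, 0.2762, 0.0304]
eef_rot: [[0.002, 0.985, 0.173], [0.001, 0.173, -0.985], [-1.0, 0.002, -0.0]]
wrist_force: [1.0, 0.6, 6.6]
opening: 0.722
```

Emit:
step_arm([
  {"slide": [-3,0,0],"angular": [0,0,0],"fingers": 1},
  {"slide": [-6,0,0],"angular": [0,0,0],"fingers": 1},
  {"slide": [-10,0,0],"angular": [0,0,0],"fingers": 1},
  {"slide": [-15,0,0],"angular": [0,0,0],"fingers": 1},
  {"slide": [-20,0,0],"angular": [0,0,0],"fingers": 1},
  {"slide": [-25,0,0],"angular": [0,0,0],"fingers": 1},
  {"slide": [-25,0,0],"angular": [0,0,0],"fingers": 1},
  {"slide": [-20,0,0],"angular": [0,0,0],"fingers": 1},
  {"slide": [-10,0,0],"angular": [0,0,0],"fingers": 1},
  {"slide": [-4,0,0],"angular": [0,0,0],"fingers": 1},
  {"slide": [0,0,0],"angular": [0,0,0],"fingers": 1},
  {"slide": [0,0,0],"angular": [0,0,0],"fingers": 1},
  {"slide": [0,0,0],"angular": [0,0,0],"fingers": 1},
])

```text
t: 34.38
tool_pos: [0.5921, 0.2754, 0.1661]
eef_rot: [[-0.003, 0.985, 0.173], [-0.001, 0.173, -0.985], [-1.0, -0.003, 0.001]]
wrist_force: [0.4, 0.3, -1.5]
opening: 0.715
```

```bash
python3 -c "
from g import *
from h import *
g=lambda p:(np.round(p[:2]*1000,1),round(np.degrees(p[2]),2))
print(state()['tool_pos'],state()['wrist_force'])
go(.4862,.1345,.165,-.4)
s=snap('side'); cv2.imwrite('pics/l.png',s['img'][:,:,::-1])
s2=snap('top'); cv2.imwrite('pics/l2.png',s2['img'][:,:,::-1])
"
```

```text
[0.59207368 0.27538128 0.16605749] [ 0.4312502   0.31331204 -1.54714727]
turn about tool x 10.39 deg; then slide x 1.1  y -104.9  z 141.6 ; tilt [-0.0025 -0.0014 -1.    ]
```

View pics/l.png

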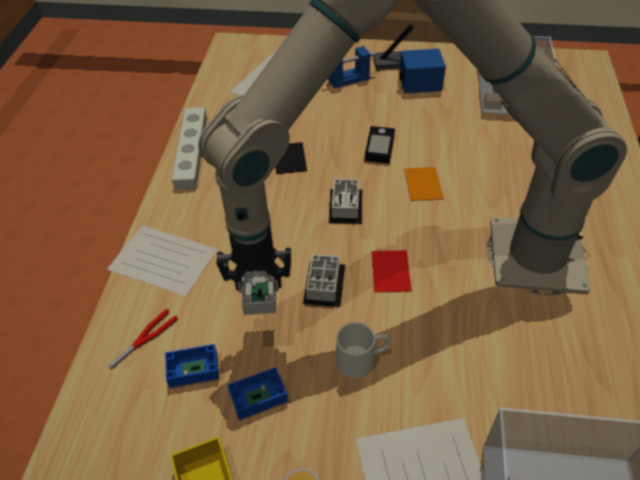

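View pics/l2.png

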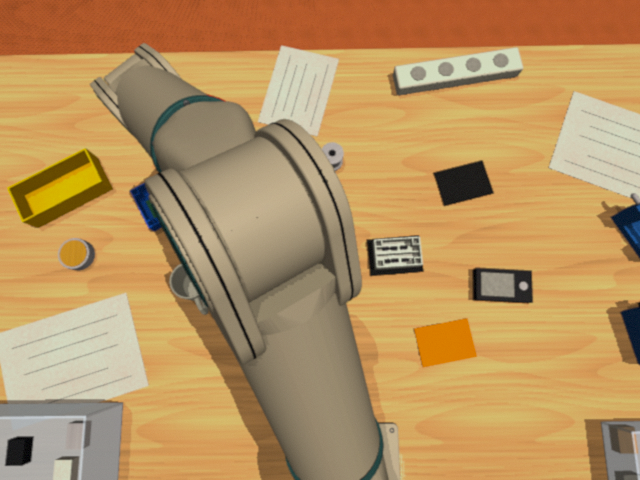

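Emit:
step_arm([
  {"slide": [0,0,0],"angular": [3,0,0],"fingers": 1},
  {"slide": [0,0,0],"angular": [4.4,0,0],"fingers": 1},
  {"slide": [0,0,0],"angular": [3,0,0],"fingers": 1},
  {"slide": [0,-5,7],"angular": [0,0,0],"fingers": 1},
  {"slide": [0,-10,14],"angular": [0,0,0],"fingers": 1},
  {"slide": [0,-15,20],"angular": [0,0,0],"fingers": 1},
  {"slide": [0,-15,20],"angular": [0,0,0],"fingers": 1},
  {"slide": [0,-15,20],"angular": [0,0,0],"fingers": 1},
  {"slide": [0,-15,20],"angular": [0,0,0],"fingers": 1},
  {"slide": [0,-15,20],"angular": [0,0,0],"fingers": 1},
  {"slide": [0,-10,13],"angular": [0,0,0],"fingers": 1},
  {"slide": [0,-5,6.5],"angular": [0,0,0],"fingers": 1},
  {"slide": [0,0,0],"angular": [0,0,0],"fingers": 1},
  {"slide": [0,0,0],"angular": [0,0,0],"fingers": 1},
  {"slide": [0,0,0],"angular": [0,0,0],"fingers": 1},
  {"slide": [0,0,0],"angular": [0,0,0],"fingers": 1},
  {"slide": [0,0,0],"angular": [0,0,0],"fingers": 1},
])

```text
t: 35.9
tool_pos: [0.4875, 0.1373, 0.1675]
eef_rot: [[0.0, 1.0, -0.006], [0.001, -0.006, -1.0], [-1.0, 0.0, -0.001]]
wrist_force: [0.6, 1.0, -1.6]
opening: 0.723
```

```bash
python3 -c "
from g import *
print(state()['tool_pos'],state()['wrist_force'])
go(.4861,.1355,.092,-.4)
"
```

```text
[0.48745495 0.13729044 0.1675218 ] [ 0.58982886  1.02802602 -1.5685835 ]
turn about tool x 0.06 deg; then slide x 75.5  y -1.3  z 1.8 ; tilt [ 5.e-04  7.e-04 -1.e+00]
```

Emit:
step_arm([
  {"slide": [6,-0.8,1.2],"angular": [0,0,0],"fingers": 1},
  {"slide": [14,0,0],"angular": [0,0,0],"fingers": 1},
  {"slide": [18,0,0],"angular": [0,0,0],"fingers": 1},
  {"slide": [18,0,0],"angular": [0,0,0],"fingers": 1},
  {"slide": [12,0,0],"angular": [0,0,0],"fingers": 1},
  {"slide": [7,0,0],"angular": [0,0,0],"fingers": 1},
  {"slide": [0,0,0],"angular": [0,0,0],"fingers": 1},
  {"slide": [0,0,0],"angular": [0,0,0],"fingers": 1},
  {"slide": [0,0,0],"angular": [0,0,0],"fingers": 1},
  {"slide": [0,0,0],"angular": [0,0,0],"fingers": 1},
  {"slide": [0,0,0],"angular": [0,0,0],"fingers": 1},
  {"slide": [0,0,0],"angular": [0,0,0],"fingers": 1},
])

```text
t: 36.9
tool_pos: [0.4865, 0.1351, 0.0932]
eef_rot: [[0.001, 1.0, -0.007], [0.0, -0.007, -1.0], [-1.0, 0.001, -0.0]]
wrist_force: [-0.2, 0.4, -0.6]
opening: 0.719
```

```bash
python3 -c "
from g import *
from h import *
print(state()['tool_pos'],state()['wrist_force'])
go(.4861,.1355,.0684,-.4)
for n in('side','top'):
    s=snap(n); p=proj(s,[[.48,.14,.06]])[0].astype(int); cv2.imwrite('pics/m_%s.png'%n,cv2.resize(s['img'][p[1]-45:p[1]+45,p[0]-60:p[0]+60],(640,480),interpolation=cv2.INTER_CUBIC)[:,:,::-1])
go(.4861,.1355,.0684,-.4)
"
```

```text
[0.48651696 0.13510198 0.09320066] [-0.18260871  0.42042726 -0.62596509]
turn about tool x -0.02 deg; then slide x 24.8  y -0.4  z -0.4 ; tilt [ 1.1e-03  4.0e-04 -1.0e+00]
turn about tool x -0.02 deg; then slide x 24.6  y -0.3  z -0.4 ; tilt [ 7.e-04  2.e-04 -1.e+00]
```

View pics/m_side.png

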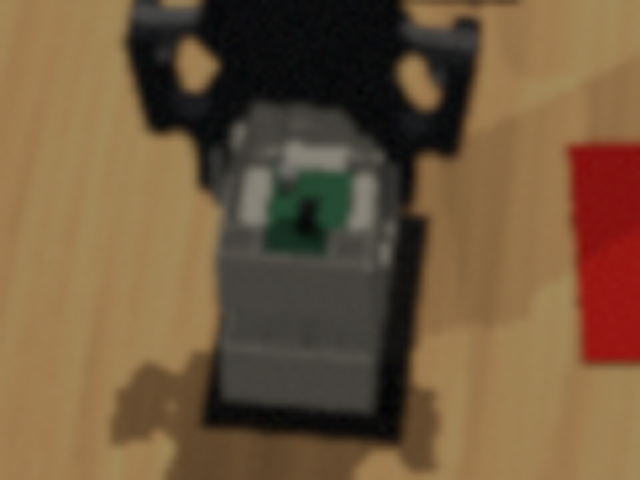

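View pics/m_top.png

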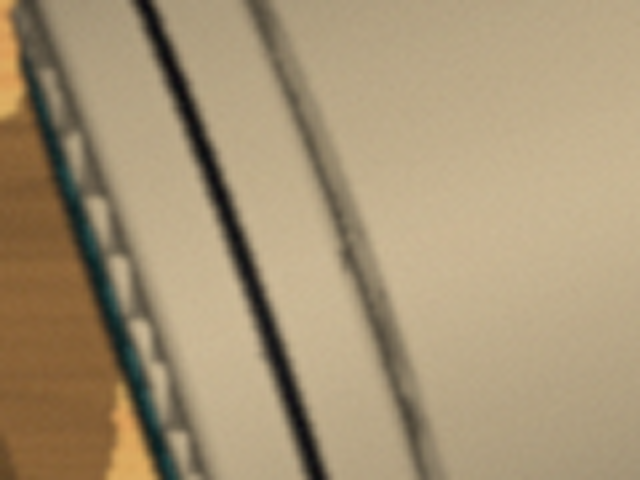

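The held tray sits squarely over the six: its side edges at columns 220–385 continue down to the tray below at 222–378. Lowering slowly.

Emit:
step_arm([
  {"slide": [3,-0.2,-0.3],"angular": [0,0,0],"fingers": 1},
  {"slide": [4,0,0],"angular": [0,0,0],"fingers": 1},
  {"slide": [4,0,0],"angular": [0,0,0],"fingers": 1},
  {"slide": [3,0,0],"angular": [0,0,0],"fingers": 1},
  {"slide": [2,0,0],"angular": [0,0,0],"fingers": 1},
  {"slide": [0,0,0],"angular": [0,0,0],"fingers": 1},
  {"slide": [0,0,0],"angular": [0,0,0],"fingers": 1},
  {"slide": [0,0,0],"angular": [0,0,0],"fingers": 1},
])

```text
t: 37.67
tool_pos: [0.486, 0.1354, 0.0766]
eef_rot: [[0.0, 1.0, -0.007], [0.0, -0.007, -1.0], [-1.0, 0.0, -0.0]]
wrist_force: [0.3, -0.0, -1.6]
opening: 0.716
```

Emit:
step_arm([
  {"slide": [1,0,0],"angular": [0,0,0],"fingers": 1},
  {"slide": [1,0,0],"angular": [0,0,0],"fingers": 1},
  {"slide": [1,0,0],"angular": [0,0,0],"fingers": 1},
  {"slide": [1,0,0],"angular": [0,0,0],"fingers": 1},
  {"slide": [0,0,0],"angular": [0,0,0],"fingers": 1},
  {"slide": [0,0,0],"angular": [0,0,0],"fingers": 1},
])

```text
t: 38.17
tool_pos: [0.4859, 0.1353, 0.0725]
eef_rot: [[-0.0, 1.0, -0.007], [-0.0, -0.007, -1.0], [-1.0, -0.0, 0.0]]
wrist_force: [0.5, 0.4, -1.7]
opening: 0.72
```

Emit:
step_arm([
  {"slide": [1,0,0],"angular": [0,0,0],"fingers": 1},
  {"slide": [1,0,0],"angular": [0,0,0],"fingers": 1},
  {"slide": [1,0,0],"angular": [0,0,0],"fingers": 1},
  {"slide": [0.5,0,0],"angular": [0,0,0],"fingers": 1},
  {"slide": [0,0,0],"angular": [0,0,0],"fingers": 1},
  {"slide": [0,0,0],"angular": [0,0,0],"fingers": 1},
])

```text
t: 38.67
tool_pos: [0.4859, 0.1353, 0.0691]
eef_rot: [[-0.0, 1.0, -0.007], [-0.0, -0.007, -1.0], [-1.0, -0.0, 0.0]]
wrist_force: [-0.5, -1.0, -1.4]
opening: 0.721
```

Emit:
step_arm([
  {"slide": [0.6,0,0],"angular": [0,0,0],"fingers": 1},
  {"slide": [0.4,0,0],"angular": [0,0,0],"fingers": 1},
  {"slide": [0,0,0],"angular": [0,0,0],"fingers": 1},
  {"slide": [0,0,0],"angular": [0,0,0],"fingers": 1},
])

```text
t: 39.0
tool_pos: [0.4861, 0.1354, 0.0684]
eef_rot: [[0.0, 1.0, -0.007], [0.0, -0.007, -1.0], [-1.0, 0.0, -0.0]]
wrist_force: [-0.5, 0.2, 2.5]
opening: 0.716
```

Contact came at z = 0.0684, the height predicted for fully seated. I'll release, retreat up and move aside for a look.

Emit:
step_arm([
  {"slide": [0.3,0,0],"angular": [0,0,0],"fingers": 1},
  {"slide": [0,0,0],"angular": [0,0,0],"fingers": -0.5},
  {"slide": [0,0,0],"angular": [0,0,0],"fingers": -0.7},
  {"slide": [0,0,0],"angular": [0,0,0],"fingers": -1},
  {"slide": [0,0,0],"angular": [0,0,0],"fingers": -1},
  {"slide": [0,0,0],"angular": [0,0,0],"fingers": -1},
  {"slide": [0,0,0],"angular": [0,0,0],"fingers": -1},
  {"slide": [-6,0,0],"angular": [0,0,0],"fingers": -1},
  {"slide": [-15,0,0],"angular": [0,0,0],"fingers": -1},
  {"slide": [-25,0,0],"angular": [0,0,0],"fingers": -1},
  {"slide": [-25,0,0],"angular": [0,0,0],"fingers": -1},
  {"slide": [-25,0,0],"angular": [0,0,0],"fingers": -1},
  {"slide": [-20,0,0],"angular": [0,0,0],"fingers": -1},
  {"slide": [-10,0,0],"angular": [0,0,0],"fingers": -1},
  {"slide": [0,0,0],"angular": [0,0,0],"fingers": -1},
])

```text
t: 40.25
tool_pos: [0.4873, 0.1357, 0.1961]
eef_rot: [[0.005, 1.0, -0.008], [0.001, -0.008, -1.0], [-1.0, 0.005, -0.001]]
wrist_force: [-0.1, 0.8, -1.2]
opening: 1.0
```

Emit:
step_arm([
  {"slide": [0,5,15],"angular": [0,0,0],"fingers": -1},
  {"slide": [0,8,25],"angular": [0,0,0],"fingers": -1},
  {"slide": [0,8,30],"angular": [0,0,0],"fingers": -1},
  {"slide": [0,8,30],"angular": [0,0,0],"fingers": -1},
  {"slide": [0,8,30],"angular": [0,0,0],"fingers": -1},
  {"slide": [0,8,30],"angular": [0,0,0],"fingers": -1},
  {"slide": [0,8,30],"angular": [0,0,0],"fingers": -1},
  {"slide": [0,8,30],"angular": [0,0,0],"fingers": -1},
  {"slide": [0,8,30],"angular": [0,0,0],"fingers": -1},
  {"slide": [0,8,30],"angular": [0,0,0],"fingers": -1},
  {"slide": [0,8,30],"angular": [0,0,0],"fingers": -1},
  {"slide": [0,8,30],"angular": [0,0,0],"fingers": -1},
  {"slide": [0,8,30],"angular": [0,0,0],"fingers": -1},
  {"slide": [0,8,30],"angular": [0,0,0],"fingers": -1},
  {"slide": [0,8,20],"angular": [0,0,0],"fingers": -1},
  {"slide": [0,4,10],"angular": [0,0,0],"fingers": -1},
  {"slide": [0,0,0],"angular": [0,0,0],"fingers": -1},
  {"slide": [0,0,0],"angular": [0,0,0],"fingers": -1},
  {"slide": [0,0,0],"angular": [0,0,0],"fingers": -1},
])

```text
t: 41.83
tool_pos: [0.6036, -0.2927, 0.1932]
eef_rot: [[-0.001, 1.0, -0.005], [0.002, -0.005, -1.0], [-1.0, -0.001, -0.002]]
wrist_force: [0.7, 0.6, 0.4]
opening: 1.003
```

```bash
python3 -c "
from g import *
from h import *
g=lambda p:(np.round(p[:2]*1000,1),round(np.degrees(p[2]),2))
print(state()['t'],state()['tool_pos'],state()['wrist_force'])
for n in('side','top'):
    s=snap(n); cv2.imwrite('pics/n_%s.png'%n,s['img'][:,:,::-1])
    p=proj(s,[[.48,.136,.04]])[0].astype(int); cv2.imwrite('pics/nc_%s.png'%n,cv2.resize(s['img'][p[1]-45:p[1]+45,p[0]-60:p[0]+60],(640,480),interpolation=cv2.INTER_CUBIC)[:,:,::-1])
    m=traymask(s,proj(s,[[.486,.135,.06]])[0]); p,f=fit(s,m,[.486,.135,1.56],.1,.062,(.01,.08)); print(n,'stack',*g(p),f,m.sum())
    ts=sil(s,np.vstack([rect(z,*p,.1,.062) for z in(.006,.08)]))
    q,f=fit_mat(s,(.486,.1335),1.56,ts,30 if n=='top' else 40); print('matq',*g(q),f)
    p,f,m=fit_tray(s,proj(s,[[.46,-.116,.04]])[0],.003,1.62);print('two on p',*g(p),f,m.sum())
    c=proj(s,[[.486,.135,.08]])[0].astype(int); w=s['W'][c[1]-40:c[1]+40,c[0]-40:c[0]+40,2]; print('top z',np.nanpercentile(w,[95,97,98,99,99.5]))
"
```

```text
41.8333 [ 0.60363743 -0.29270009  0.19321789] [0.66264636 0.64126746 0.40974885]
side stack [487.4 135.4] 88.82 62.96078431372548 1764.0
matq [487.5 132.7] 90.27 41.968150842426525
two on p [ 459.8 -116.5] 91.85 69.72156862745099 1051.0
top z [0.07512118 0.07841418 0.07940422 0.08077305 0.08181003]
top stack [486.5 134.2] 90.37 78.19607843137254 1725.0
matq [486.8 135. ] 89.37 17.427772121934463
two on p [ 460.6 -118.1] 92.89 75.83921568627451 1541.0
top z [0.076777   0.07927385 0.08021768 0.08137833 0.08214267]
```

View pics/n_top.png

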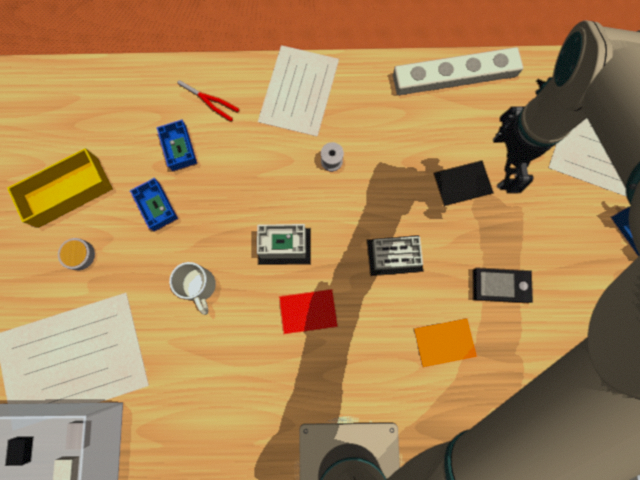

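View pics/nc_side.png

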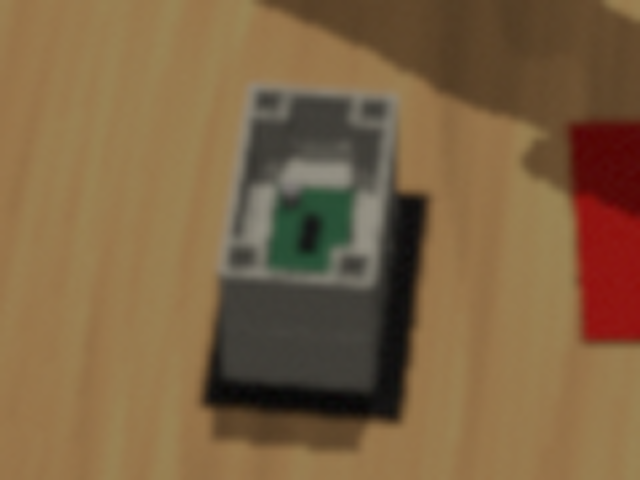

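View pics/nc_top.png

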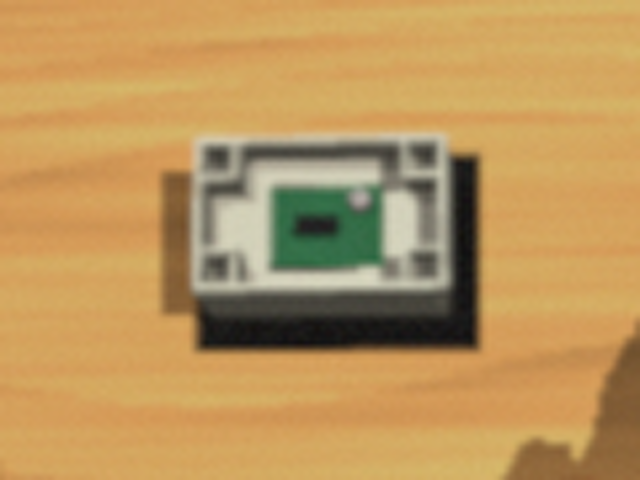

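The stack is flush, with its top at about 0.080 m as expected, and the third mat at (463,183) is empty. The spool (332,156), mug (190,283) and meter (502,286) are at their starting pixels. Handing in.

```bash
python3 -c "
from rig import *
print(hand_in())"
```

```text
the job is handed in; nothing more can be done
None
```

The two trays are swapped, and the undivided tray with the circuit board is stacked on the six-compartment tray. I handed the job in at about 42 s of the 120 s. I parked the six-compartment tray on the free mat, moved the two-compartment tray to mat_p, then took the six-compartment tray to mat_q and stacked on it.

**Last checks:**
- **Stack seating:** contact came at TCP height 0.0684 m, exactly the predicted seated height. The top of the stack reads about 0.080 m in both cameras, as it should.
- **Tray positions:** the camera estimates put the two-compartment tray within about 1–2 mm and 1–2° of mat_p's centre. The stack is about 1–3 mm from mat_q's centre and within about 1.5°.
- **Other items:** mat_free is empty. The spool, mug, meter, blue trays and coloured mats show no visible movement.
- **Where the cameras disagreed:** they differ by 1–2 mm and up to about 2° on mat and tray positions, partly from arm shadows and trays covering the mats. The side view put the stack about 2.7 mm off lengthwise and the top view about 0.8 mm the other way.

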